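# Gauge the crown space over a stone die on the articulator

## Task

Seat the grey stone die flat and square, fully home, in the pocket of the pink articulator base and let go of it, then swing the raised brass upper member forward and down until it rests on its stop screw. Take the tapered steel gauge with the teal handle and, keeping the blade's flat underside resting on the stump of the die, slide it in between the stump and the opposing flat above until it drags snugly and the upper member only just begins to lift, without forcing it. Finish while still holding the gauge in there with the gripper, and leave the other things on the bench undisturbed.

Things in the scene. Friction and masses are not known exactly. Their poses are not given: they have to be found in the camera images.
- die_center (a point): Grey stone die: a block 36 (its x) x 50 (its y) x 24 mm high with a round prepared stump on top; free to pick up, 110 g. This point is the middle of the block, 12 mm above its underside; z up. It may be gripped across either pair of sides. It starts flat on the worktop.
- stump_top (a point): Centre of the flat top of the die's stump (stump 8 mm tall, 20 mm wide at its foot, flat top about 13 mm wide with bevelled edge), 20 mm above point die_center, 32 mm above the die's underside.
- base: Pink acrylic base, in a small steel vise. Origin: centre of the pocket floor, 56 to 57.5 mm above the worktop. Open pocket 39 (x) x 53 mm (y), 10 mm deep with 2.5 mm bevel: the die's 50 mm side goes along y (either way round), 1.5 mm play each side. x points from the articulator's front to its hinge, z up. Outer block 68 x 82 mm; vise screw sticks out 104 mm to -x, below 40 mm height.
- upper_hinge (a joint): Angle of the brass upper member (rad): 0 = closed on its stop screw, grows as it opens, stop at 1.75; starts 1.6 to 1.74, leaning back. Hinge axis parallel to the base's y, 75 mm from the pocket centre to +x, 93 mm above the worktop. 0.85 kg, damped; stays open above about 1.25 rad, below 1.1 sinks shut by itself in 2 s. Closed, it bears with about 5 N on what lies between the flats.
- upper: The hinged brass upper member itself; origin on the middle of its hinge axis, x along the closed arm from its tab towards the hinge, y along the hinge axis.
- upper_tab (a point): Middle of the finger tab (18 mm wide, 6 mm thick) at the free end of the upper member, 112 mm from the hinge axis; the arm from hinge to tab is 34 to 46 mm wide, 8 mm thick. Raised, the tab is at the top and the arm's back faces away from the robot, reachable by fingers from above and behind.
- opposing_face (a point): Pale stone opposing piece under the upper member: the centre of its flat face (15 mm wide, bevelled around). With the upper member closed the face is level, straight above the pocket centre, 93.3 mm above the worktop, leaving a gap of 3.8 to 5.3 mm over the seated die's stump (different each time).
- gauge_grip (a point): Tapered gap gauge, free to pick up, 120 g: teal handle 90 long x 16 wide x 18 mm high, then a brass ferrule 13 mm, then a chrome blade 62 mm long and 12 mm wide. This point is the middle of the handle, 9 mm above its underside. x points from the handle to the blade tip, z up; it starts lying flat on the worktop.
- gauge_tip (a point): Tip of the blade, on its flat underside: 119 mm ahead (x) of the handle's middle and 3 mm below it. The blade is 1.6 mm thick at the tip and grows evenly to 6.6 mm at the ferrule (0.8 mm per 10 mm), all on the upper side; the underside is flat and level. Polished, friction about 0.4.
- carver_a: Bystander: wax carver with ivory handle and brass ferrules, 175 mm long, 13 mm high; origin under its middle.
- carver_b: Bystander: the other wax carver, same size, with a broader tip.
- dappen: Bystander: squat amber glass dappen dish, 60 mm wide, 34 mm high; origin at the centre of its underside.
- spatula: Bystander: chrome spatula with dark wooden handle, 212 mm long along its x; origin at the joint of handle and blade.
- study_cast: Bystander: cream plaster study cast, 50 x 62 x 28 mm; origin at the centre of its underside.
- wax_tin: Bystander: round flat tin, 65 mm wide, 26 mm high; origin at the centre of its underside.
Mind the look-alikes: they are no part of the job. Of the things that look like the part that bears die_center, the larger one is meant.

How it is judged:
On the way, in this order (a step that is already met when the one before it is completed fails the run):
1. the die sits flat and square on the pocket floor of the pink base, let go (z of die_center in the frame of base below 0.0135 m and horizontal distance between die_center and base below 0.004 m and angle between die_center's own z axis and vertical below 0.05 rad and angle between the x axis of die_center and the x axis of base, either way round below 0.09 rad and contact force between the fingers and die below 0.1 N), for 0.2 s.
2. the upper member is swung down onto its stop screw over the seated die (value of joint upper_hinge below 0.01 rad and z of die_center in the frame of base below 0.0135 m), for 0.2 s.
At the end, for the whole second after the job is handed in: Die flat on the pocket floor (1.5 mm high, 4 mm off centre, 0.09 rad askew at most). Gauge, held still by the fingers, lies over the stump, tip 12 to 55 mm past its centre, bearing on the stump (0.5 to 25 N) and the opposing flat (over 1 N), upper member lifted at most 0.012 rad (z of die_center in the frame of base below 0.0135 m and horizontal distance between die_center and base below 0.004 m and angle between die_center's own z axis and vertical below 0.05 rad and angle between the x axis of die_center and the x axis of base, either way round below 0.09 rad and contact force between gauge and upper above 1 N and contact force between gauge and die between 0.5 and 25 N and value of joint upper_hinge below 0.012 rad and x of stump_top in the frame of gauge_tip between -0.055 and -0.012 m and y of stump_top in the frame of gauge_tip between -0.007 and 0.007 m and contact force between the fingers and gauge above 2 N and height (world z) of gauge_grip above 0.07 m and linear speed of gauge below 0.01 m/s); the arm keeps its last pose, push and grip.
It fails at once if a bystander on the bench is pushed more than 30 mm (distance of any of carver_a, carver_b, dappen, spatula, study_cast, wax_tin from where it was at the start of the episode above 0.03 m).
It also fails if it takes over 72 s, if anything falls off the work surface, if the arm or the gripper's body presses on something with over 40 N, if the wrist force passes 120 N, or if a joint passes its speed limit or range.

## Robot

A 7-joint arm with a two-finger parallel gripper is mounted at the origin on the work surface. World frame = base frame: x ahead of the robot, y to its left, z up, the work surface at z = 0. Lengths are in m, angles in rad, forces in N, time in s.
With the tool pointing down it reaches from about 0.425 to 0.925 m from the base axis. Payload 6.8 kg.
Tool frame: the origin (TCP) lies at the very end of the fingers, on their centre line; the grasp point (between the pads) lies 19 mm behind it; y points along the fingers, x is the direction in which the jaws open and shut, and the axes are right-handed (so a half turn about y gives the same grasp; the last joint's range is limited). The gripper opens to 85 mm and grips with 20 to 120 N. Pads are 22 mm wide; open, the fingers measure 114 mm over their backs; the gripper's body (76 mm by 85 mm) begins 54 mm behind the grasp point. The pads swing forward as they close: fully open they stand 13 mm farther back than shut.
Start: joints at [-1.41, 0.477, 0.022, 1.555, -0.011, 1.109, -0.083], TCP at [0.179, 0.651, 0.231] pointing down, gripper open.
Joint ranges: [-2.96, 2.96], [-0.34, 2.1], [-1.41, 1.46], [0.24, 2.44], [-1.37, 4.51], [0.17, 1.92], [-2.96, 2.96]. Speed limits (rad/s): [2.39, 2.39, 3.14, 3.14, 3.14, 3.14, 3.14].

## Interface

Orientations are given as a rotation vector (axis times angle).
In Python, from bench import r, imaging gives the robot as it stands.
- The arm moves only by the shell command python3 -m jog 'ROWS' [FORCE]. ROWS is text: rows parted by semicolons, each of 7 numbers parted by spaces: the turn, a rotation vector about the tool's x, y, z in degrees, then the shift along the tool's x, y, z in mm, then the opening, from 0 (shut) to 1 (fully open). A call has exactly 5 rows; each row shifts and turns the commanded pose from where the row before left it, along the tool's axes as they then stand; what a row does not reach is not made up. A row lasts 1/12 s, in which the tool goes at most 41.7 mm and 7.16 degrees, less where a joint would pass 70% of its speed; a pose out of reach is approached as far as the arm can. A call with a gripper value outside its range is refused whole. The fingers move at their own pace and stop on an object; FORCE is the grip in N (left out, the last holds). Time passes only in rows, so rows that do not move let the fingers close, or fill a call up. It gives the time, the measured TCP pose, the force and the opening at its end, in the units of the state.
- r.get_obs(): the state, without advancing time (a new reading comes with each control period).
- imaging.grab_frame(name): name is "scene" or "side" or "wrist"; returns a dict with "color" (420x560x3 uint8, red, green, blue), "z_map" (420x560 float32, m along the optical axis (not along the pixel's ray), 0 where there is no reading), "fx", "fy", "cx", "cy" (pixels), "k1" (the pictures are not rectified: a ray, as slopes to the right and down, at radius r is drawn at 1 + k1 r^2 times it, then the intrinsics apply), "world_to_cam" (4x4, takes a point from world to camera coordinates); the wrist camera has in their place "hand_eye" (4x4, takes a point from camera to tool coordinates, whose origin is the TCP and whose axes are the tool frame's). Camera axes: x right, y up, looking along -z (the intrinsics and any distortion apply to the point x, -y, -z); pixel columns grow to the right and rows downward; lengths in m; the calibration is good to about 2 mm. A picture is of the moment at which its call begins: read the wrist's pose just before it.
- r.hand_in(): hands the job in, once; it reports no verdict.
The state is a dict: "clock": time; "joints": joint angles; "qvel": joint speeds; "tau": joint torques, N m; "tcp_pos": TCP position; "orientation": TCP orientation; "contact_force": force on the tool from outside, world axes, zero at the start; "moment": the same for the moment, N m; "grip_width": finger opening in m.
Only numpy, scipy, OpenCV 4.12 (cv2) and the standard library are available. Lean on these libraries where they do the work, as an engineer would, in place of code of your own. Each camera call takes 0.05 s, during which the arm holds its last target.

## Working session

There is one attempt and no reset: what is moved stays moved. The work goes in short steps, Python scripts to look and compute and a shell command to move; the robot and the scene stay as the last step left them, time stands still between calls to the robot, and variables do not carry over. Pictures are saved under pics/ and viewed, and the job is handed in when it is done.

```bash
ls; mkdir -p pics
python3 - <<'E'
from bench import r, imaging
import cv2
print(r.get_obs())
for n in ["scene","side","wrist"]:
    f=imaging.grab_frame(n)
    cv2.imwrite(f"pics/{n}0.png",f["color"][:,:,::-1])
    print(n,f["fx"],f["fy"],f["cx"],f["cy"],f["k1"],f.get("world_to_cam"),f.get("hand_eye"))
E
```

```text
pics
{'clock': 0.0, 'joints': array([-1.41010899,  0.47781299,  0.02234321,  1.55643841, -0.01152632,
        1.10930577, -0.08310445]), 'qvel': array([ 1.72904570e-03,  4.31957296e-04, -1.22172324e-03,  1.68350271e-03,
        4.69805247e-04, -7.06610039e-05, -6.18006643e-05]), 'tau': array([ 5.81496170e-04, -5.96448255e+01,  1.60839424e+00, -2.81202257e+01,
        1.25180781e-02,  9.41197271e-03,  8.80844368e-06]), 'tcp_pos': array([0.17910698, 0.65019285, 0.23032265]), 'orientation': array([-1.32567556, -1.00797117,  1.01028316]), 'contact_force': array([-0.45446516, -0.5838608 ,  0.17642338]), 'moment': array([ 0.02314351, -0.0356493 , -0.005628  ]), 'grip_width': 0.08515947020318414}
scene 520.667740287867 520.667740287867 277.4048000672489 200.31801540923442 0.016053647622413333 [[-0.34113085  0.93989063 -0.01534095  0.13004821]
 [-0.80431296 -0.28339877  0.52226986  0.44788302]
 [ 0.48652894  0.19050129  0.85264228 -1.55245994]
 [ 0.          0.          0.          1.        ]] None
side 414.21588442167655 414.21588442167655 277.3475487228509 207.34667457260122 -0.032800926819649426 [[ 0.80754792 -0.58966001  0.01293957 -0.4185152 ]
 [ 0.39965447  0.56320349  0.72324141 -0.34315363]
 [-0.43375414 -0.57888074  0.69047407 -0.67362108]
 [ 0.          0.          0.          1.        ]] None
wrist 336.49019602730436 336.49019602730436 283.45921516430036 211.24927069862915 -0.008687856613856033 None [[ 9.99999131e-01 -1.12716582e-03  6.83437250e-04 -9.56297353e-04]
 [ 9.73630380e-04  2.82075107e-01 -9.59391831e-01 -1.42516321e-01]
 [ 8.88613045e-04  9.59391663e-01  2.82075959e-01  7.18806118e-02]
 [ 0.00000000e+00  0.00000000e+00  0.00000000e+00  1.00000000e+00]]
```

View pics/scene0.png

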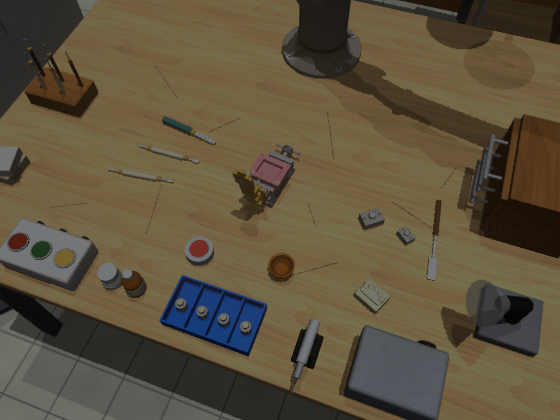

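View pics/side0.png

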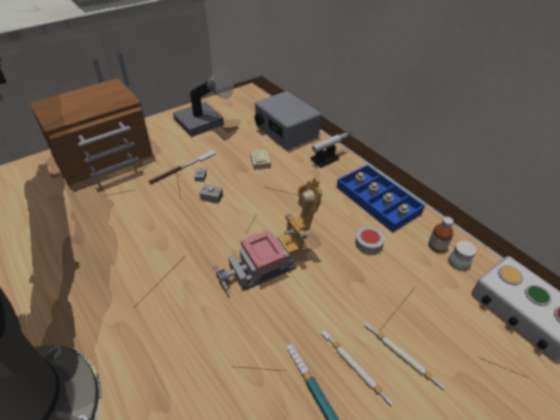

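View pics/wrist0.png

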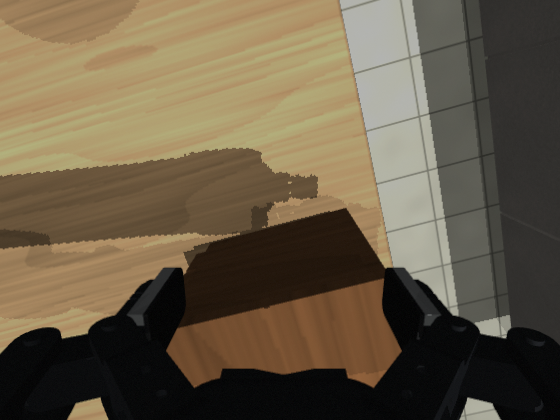

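The scene view has the larger grey die at about (372,217) and its small look-alike at (405,235). The pink base is at (270,170), with the brass arm raised at (250,190). The gauge runs from its teal handle (177,125) to its tip (214,142). The wrist camera is over the cabinet.

```bash
cat > h.py <<'E'
import numpy as np, cv2
from scipy.spatial.transform import Rotation as R
from bench import r, imaging
def grab(n):
    o=r.get_obs(); f=imaging.grab_frame(n)
    if "world_to_cam" in f and f["world_to_cam"] is not None: T=np.linalg.inv(f["world_to_cam"])
    else:
        P=np.eye(4);P[:3,:3]=R.from_rotvec(o["orientation"]).as_matrix();P[:3,3]=o["tcp_pos"];T=P@f["hand_eye"]
    f["c2w"]=T; f["obs"]=o
    return f
def rays(f,uv):
    uv=np.atleast_2d(np.asarray(uv,float))
    K=np.array([[f["fx"],0,f["cx"]],[0,f["fy"],f["cy"]],[0,0,1]])
    # given: drawn = ray*(1+k1 r^2)  == cv2 model
    n=cv2.undistortPoints(uv.reshape(-1,1,2),K,np.array([f["k1"],0,0,0,0.])).reshape(-1,2)
    d=np.c_[n[:,0],-n[:,1],-np.ones(len(n))]
    return f["c2w"][:3,3], d@f["c2w"][:3,:3].T
def onplane(f,uv,z):
    c,d=rays(f,uv); return c+d*((z-c[2])/d[:,2])[:,None]
def depthpts(f,uv):
    uv=np.atleast_2d(uv).astype(int); c,d=rays(f,uv)
    z=f["z_map"][uv[:,1],uv[:,0]]
    return c+d*z[:,None]
def proj(f,p):
    p=np.atleast_2d(p); q=(p-f["c2w"][:3,3])@f["c2w"][:3,:3]
    n=np.c_[q[:,0]/-q[:,2],-q[:,1]/-q[:,2]]; s=1+f["k1"]*(n**2).sum(1)
    return np.c_[f["fx"]*n[:,0]*s+f["cx"],f["fy"]*n[:,1]*s+f["cy"]]
def twoview(f1,u1,f2,u2):
    c1,d1=rays(f1,u1);c2,d2=rays(f2,u2);d1=d1[0];d2=d2[0]
    A=np.c_[d1,-d2];t=np.linalg.lstsq(A,c2-c1,rcond=None)[0]
    a=c1+t[0]*d1;b=c2+t[1]*d2
    return (a+b)/2,np.linalg.norm(a-b)
def save(f,name,box=None,s=1):
    im=f["color"][:,:,::-1]
    if box: x0,y0,x1,y1=box; im=im[y0:y1,x0:x1]
    cv2.imwrite("pics/"+name+".png",cv2.resize(im,None,fx=s,fy=s,interpolation=cv2.INTER_CUBIC))
E
python3 - <<'E'
from h import *
np.set_printoptions(precision=4,suppress=True)
f=grab("scene");g=grab("side")
for n,uv in dict(die=(372,213),small=(405,235),pinkfloor=(268,169),tab=(240,180),handle=(177,125),tipg=(213,142),tin=(199,250),table=(330,270)).items():
    print(n,depthpts(f,uv))
for n,uv in dict(die=(211,190),pink=(264,248),tab=(313,187),gh=(318,392),tip=(291,349)).items():
    print(n,depthpts(g,uv))
save(f,"s1",(120,90,440,290),2.4); save(g,"d1",(180,160,440,420),2.2)
E
```

```text
die [[0.5135 0.2846 0.0307]]
small [[0.5382 0.3708 0.0191]]
pinkfloor [[0.4902 0.0161 0.052 ]]
tab [[0.6102 0.0007 0.1658]]
handle [[ 0.4144 -0.2722  0.017 ]]
tipg [[ 0.429  -0.1625  0.0081]]
tin [[ 0.7361 -0.0601  0.0275]]
table [[ 0.6711  0.2322 -0.001 ]]
die [[0.5175 0.2829 0.0286]]
pink [[0.5031 0.0279 0.0568]]
tab [[0.6086 0.0089 0.1865]]
gh [[ 0.4136 -0.2586  0.019 ]]
tip [[ 0.4276 -0.1664  0.0084]]
```

View pics/s1.png

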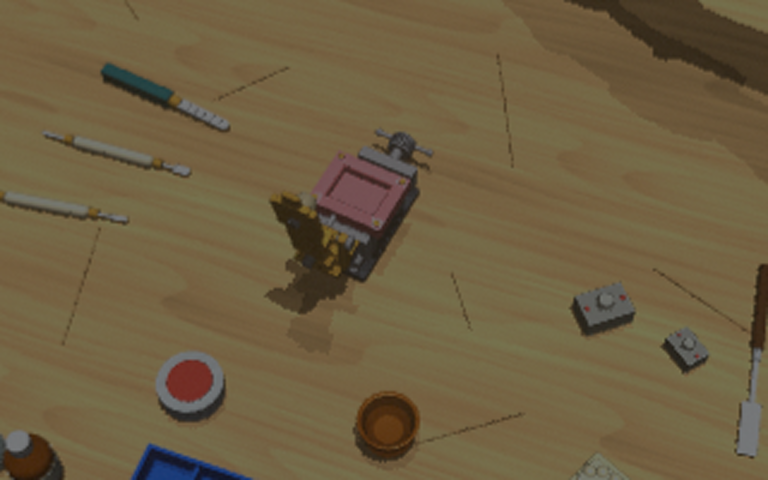

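View pics/d1.png

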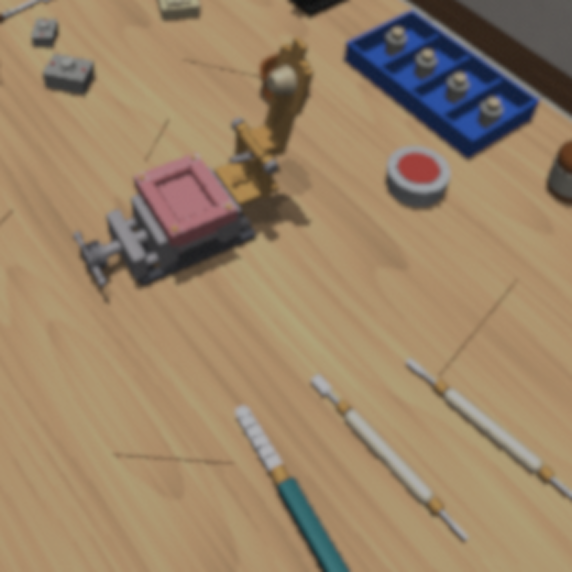

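The enlarged views show the grey die at scene crop (603,305) and the base with its vise screw pointing toward the robot. Next I'll get rough world poses and the tool axes.

Run:
```python
from h import *
np.set_printoptions(precision=4,suppress=True)
print(R.from_rotvec(r.get_obs()["orientation"]).as_matrix())
for n in ["scene","side"]:
    f=grab(n)
    H,W=f["z_map"].shape
    vv,uu=np.mgrid[0:H,0:W]
    P=depthpts(f,np.c_[uu.ravel(),vv.ravel()]).reshape(H,W,3)
    def reg(c,rad,zlo,zhi):
        m=(np.hypot(P[:,:,0]-c[0],P[:,:,1]-c[1])<rad)&(P[:,:,2]>zlo)&(P[:,:,2]<zhi)
        return P[m]
    d=reg((.515,.284),.045,.018,.028)
    rc=cv2.minAreaRect((d[:,:2]*1000).astype(np.float32)); print(n,"die",len(d),rc,np.median(d[:,2]))
    b=reg((.495,.016),.062,.0605,.073)
    rc=cv2.minAreaRect((b[:,:2]*1000).astype(np.float32)); print("rim",len(b),rc,np.median(b[:,2]))
    g=cv2.cvtColor(f["color"],cv2.COLOR_RGB2HSV)
    m=(g[:,:,0]>80)&(g[:,:,0]<100)&(g[:,:,1]>120)&(np.hypot(P[:,:,0]-.41,P[:,:,1]+.26)<.09)
    t=P[m]; rc=cv2.minAreaRect((t[:,:2]*1000).astype(np.float32)); print("handle",len(t),rc,np.median(t[:,2]))
```

```text
[[ 0.2656 -0.0001 -0.9641]
 [ 0.9641 -0.0009  0.2656]
 [-0.0009 -1.     -0.0001]]
scene die 262 ((518.2437133789062, 286.0490417480469), (39.09055709838867, 51.064353942871094), 39.79275894165039) 0.02361379953973719
rim 572 ((497.6885986328125, 22.1181640625), (84.2525634765625, 72.18036651611328), 81.70896911621094) 0.06577540835340623
handle 9 ((412.6880798339844, -266.08575439453125), (41.321807861328125, 6.068184852600098), 85.243896484375) 0.01896461019576612
side die 198 ((517.8457641601562, 285.90228271484375), (38.86979675292969, 51.78352355957031), 38.67172622680664) 0.024473603744996852
rim 738 ((498.6221618652344, 23.38333511352539), (84.80906677246094, 68.84425354003906), 82.46311950683594) 0.06639739702535635
handle 327 ((410.03192138671875, -271.2973937988281), (75.34730529785156, 12.517147064208984), 80.48563385009766) 0.01831348285964063
```

```bash
cat >> h.py <<'E'
def plan(pos,yaw=None,Rt=None):
    """shift left in CURRENT tool axes (mm); turn left about tool axes (deg). yaw = world angle(deg) of tool x, tool down"""
    o=r.get_obs(); Rc=R.from_rotvec(o["orientation"]).as_matrix()
    if Rt is None and yaw is not None:
        a=np.radians(yaw);Rt=np.c_[[np.cos(a),np.sin(a),0],[0,0,-1],[-np.sin(a),np.cos(a),0]]
    s=Rc.T@(np.asarray(pos)-o["tcp_pos"])*1000
    print("t",round(o["clock"],2),"tcp",o["tcp_pos"].round(4),"shift",s.round(1),end=" ")
    if Rt is not None: print("turn",np.degrees(R.from_matrix(Rc.T@Rt).as_rotvec()).round(2),"shift in turned axes",(Rt.T@(np.asarray(pos)-o["tcp_pos"])*1000).round(1),end="")
    print(" w",o["grip_width"].round(4),"F",o["contact_force"].round(1))
E
python3 - <<'E'
from h import *
np.set_printoptions(precision=3,suppress=True)
f=grab("scene")
print(proj(f,[[.179,.65,.23],[0.498,0.0225,.066]]))
print(depthpts(f,[(510,140),(490,230),(470,205),(530,200),(475,180)]))
plan([.5180,.2860,.15],128.5)
E
```

```text
[[586.799  90.617]
 [269.196 168.888]]
[[ 0.301  0.53   0.153]
 [ 0.47   0.549  0.034]
 [ 0.393  0.502 -0.001]
 [ 0.461  0.583  0.169]
 [ 0.35   0.494  0.043]]
t 0.4 tcp [0.179 0.651 0.231] shift [-261.6   81.3 -423.4] turn [ -0.   -53.9   -0.01] shift in turned axes [-496.3   81.2  -38.1]Traceback (most recent call last):
  File "<stdin>", line 6, in <module>
  File "h.py", line 45, in plan
    print(" w",o["grip_width"].round(4),"F",o["contact_force"].round(1))
               ^^^^^^^^^^^^^^^^^^^^^
AttributeError: 'float' object has no attribute 'round'
```

```bash
sed -i 's/o\["grip_width"\].round(4)/round(o["grip_width"],4)/' h.py
python3 -m jog '0 0 0 -21 0 -34 1;0 0 0 -21 0 -34 1;0 0 0 -21 0 -34 1;0 0 0 -21 0 -34 1;0 0 0 -21 0 -34 1' 40
python3 -m jog '0 0 0 -21 0 -34 1;0 0 0 -21 0 -34 1;0 0 0 -21 0 -34 1;0 0 0 -21 0 -34 1;0 0 0 -21 0 -34 1'
python3 -c "
from h import *
plan([.5180,.2860,.15],128.5)"
```

```text
clock: 0.82
tcp_pos: [0.3163, 0.5029, 0.2315]
orientation: [-1.324, -1.009, 1.009]
contact_force: [0.9, 0.6, -0.3]
grip_width: 0.085
clock: 1.23
tcp_pos: [0.4524, 0.3565, 0.2316]
orientation: [-1.324, -1.009, 1.008]
contact_force: [0.7, 0.2, 0.2]
grip_width: 0.0856
t 1.23 tcp [0.4524 0.3565 0.2316] shift [-50.6  81.6 -82. ] turn [ 3.00e-02 -5.39e+01  3.00e-02] shift in turned axes [-96.   81.6  -7.5] w 0.0856 F [0.7 0.2 0.2]
```

```bash
python3 -m jog '0 -7 0 0 10 0 1;0 -7 0 0 10 0 1;0 -7 0 0 10 0 1;0 -7 0 0 10 0 1;0 -7 0 0 10 0 1'
python3 -m jog '0 -7 0 0 10 0 1;0 -7 0 0 10 0 1;0 -4.9 0 0 11 0 1;0 0 0 -40 0 0 1;0 0 0 -40 0 0 1'
python3 - <<'E'
from h import *
plan([.5180,.2860,.15],128.5)
f=grab("wrist"); save(f,"w1")
E
```

```text
clock: 1.65
tcp_pos: [0.4514, 0.358, 0.181]
orientation: [-1.024, -1.461, 1.46]
contact_force: [0.4, -0.2, 0.0]
grip_width: 0.0858
clock: 2.07
tcp_pos: [0.4997, 0.2972, 0.1497]
orientation: [-0.806, -1.689, 1.689]
contact_force: [1.6, 0.8, 0.8]
grip_width: 0.0855
t 2.07 tcp [0.4997 0.2972 0.1497] shift [-20.2  -0.4  -7.2] turn [-0.04  0.39  0.1 ] shift in turned axes [-20.1  -0.3  -7.4] w 0.0855 F [1.6 0.8 0.8]
```

View pics/w1.png

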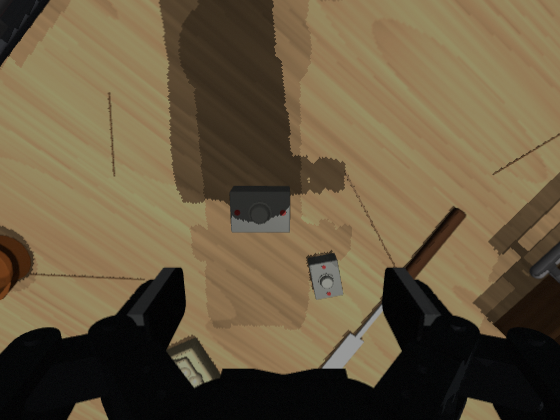

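The die sits at (260,210) in the wrist view, square with the tool, and the look-alike is at (325,277). I'll measure it from the top-face pixels, and triangulate the stump top between the scene and wrist views.

```bash
cat >> h.py <<'E'
def cloud(f):
    H,W=f["z_map"].shape; vv,uu=np.mgrid[0:H,0:W]
    P=depthpts(f,np.c_[uu.ravel(),vv.ravel()]).reshape(H,W,3); P[f["z_map"]==0]=9
    return P
def rect(f,c,rad,zlo,zhi,P=None):
    P=cloud(f) if P is None else P
    m=(np.hypot(P[:,:,0]-c[0],P[:,:,1]-c[1])<rad)&(P[:,:,2]>zlo)&(P[:,:,2]<zhi)
    d=P[m]; rc=cv2.minAreaRect((d[:,:2]*1000).astype(np.float32))
    print(len(d),np.round(rc[0],1),np.round(rc[1],1),round(rc[2],2),"z",np.median(d[:,2]).round(4),"mean",d[:,:2].mean(0).round(4)); return d
E
python3 - <<'E'
from h import *
f=grab("wrist");P=cloud(f)
rect(f,(.518,.286),.045,.020,.028,P)
rect(f,(.518,.286),.045,.029,.036,P)
save(f,"w2",(220,170,300,250),7)
s=grab("scene"); save(s,"s2",(352,197,392,237),14)
print(proj(s,[[.518,.286,.032]]),proj(f,[[.518,.286,.032]]))
E
```

```text
2186 [517.7 285.9] [36.4 49.9] 38.55 z 0.0239 mean [0.5167 0.285 ]
288 [517.4 285.7] [15.2 14.7] 38.23 z 0.0317 mean [0.5171 0.2854]
[[372.1589131  214.46336524]] [[276.80994283 216.5138218 ]]
```

View pics/w2.png

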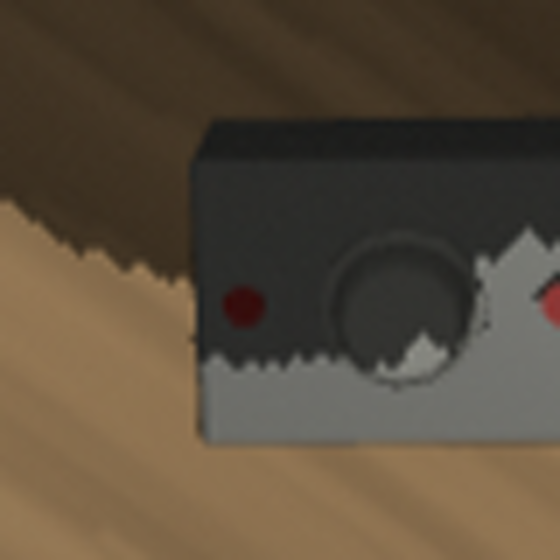

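View pics/s2.png

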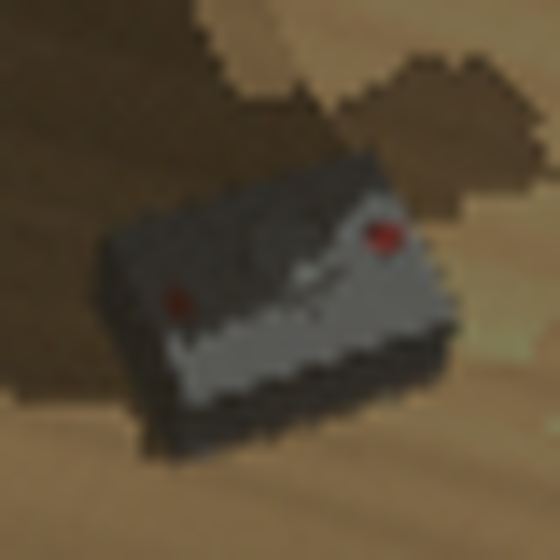

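The stump is at wrist (277,214), where the ray predicts it. The rectangle is 36.4 x 49.9 mm with its top at 23.9 mm, which matches the given sizes. Moving over the die.

```bash
python3 -c "
from h import *
plan([.5177,.2859,.012],128.4)"
```

```text
t 2.22 tcp [0.5037 0.2914 0.1503] shift [-12.7 138.4  -7.6] turn [-0.   -0.32 -0.11] shift in turned axes [-13.  138.3  -7.5] w 0.0855 F [-0.2  0.6  0.5]
```

```bash
python3 -m jog '0 -0.3 0 -13 0 -7.5 1;0 0 0 0 40 0 1;0 0 0 0 40 0 1;0 0 0 0 30 0 1;0 0 0 0 0 0 1'
python3 - <<'E'
from h import *
plan([.5177,.2859,.012],128.4)
f=grab("wrist");save(f,"w3")
E
```

```text
clock: 2.63
tcp_pos: [0.5104, 0.2886, 0.0347]
orientation: [-0.801, -1.679, 1.695]
contact_force: [-1.0, -1.5, -0.4]
grip_width: 0.0855
t 2.63 tcp [0.5104 0.2886 0.0347] shift [-6.7 22.6 -4.2] turn [-0.58  0.49  0.09] shift in turned axes [-6.6 22.7 -4. ] w 0.0855 F [-1.  -1.5 -0.4]
```

View pics/w3.png

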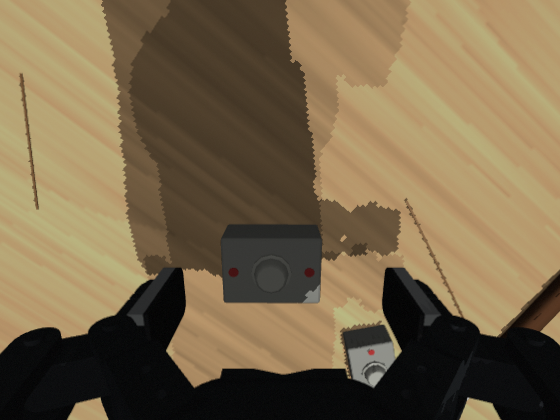

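```bash
python3 -m jog '0 0 0 -6 0 -4 1;0 0 0 0 0 0 1;0 0 0 0 0 0 1;0 0 0 0 0 0 1;0 0 0 0 0 0 1'
python3 - <<'E'
from h import *
plan([.5177,.2859,.012],128.4)
f=grab("wrist");save(f,"w4")
E
```

```text
clock: 3.1
tcp_pos: [0.5225, 0.2882, 0.0417]
orientation: [-0.81, -1.69, 1.687]
contact_force: [0.2, 0.0, -0.6]
grip_width: 0.0855
t 3.1 tcp [0.5225 0.2882 0.0417] shift [ 1.2 29.7  5.3] turn [ 0.13  0.4  -0.  ] shift in turned axes [ 1.2 29.7  5.3] w 0.0855 F [ 0.2  0.  -0.6]
```

View pics/w4.png

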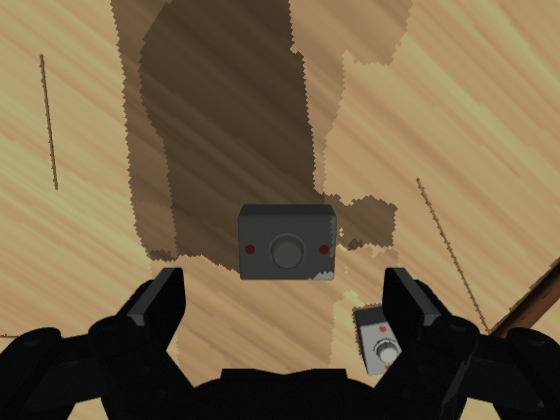

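The die is at (287,242), midway between the fingers at x 185 and 385. It still needs about 5 mm in z and 30 mm down.

```bash
python3 -m jog '0 0.4 0 1 0 5.3 1;0 0 0 0 10 0 1;0 0 0 0 10 0 1;0 0 0 0 9 0 1;0 0 0 0 0 0 1'
python3 -m jog '0 0 0 0 0 0 1;0 0 0 0 0 0 1;0 0 0 0 0 0 1;0 0 0 0 0 0 0.8;0 0 0 0 0 0 0.8'
python3 - <<'E'
from h import *
plan([.5177,.2859,.012],128.4)
f=grab("wrist");save(f,"w5")
E
```

```text
clock: 3.57
tcp_pos: [0.5155, 0.2843, 0.0086]
orientation: [-0.811, -1.679, 1.686]
contact_force: [-0.5, -0.4, 0.0]
grip_width: 0.0857
clock: 3.98
tcp_pos: [0.5174, 0.2853, 0.0116]
orientation: [-0.814, -1.684, 1.683]
contact_force: [0.4, 0.2, 0.2]
grip_width: 0.0684
t 3.98 tcp [0.5174 0.2853 0.0116] shift [ 0.3 -0.4 -0.6] turn [ 0.04 -0.01 -0.  ] shift in turned axes [ 0.3 -0.4 -0.6] w 0.0684 F [0.4 0.2 0.2]
```

View pics/w5.png

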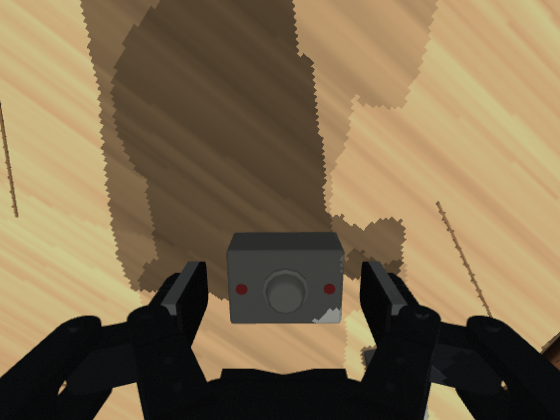

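The die is centred between the pads, with its stump at (285,292). Closing, then lifting.

```bash
python3 -m jog '0 0 0 0 0 0 0.4;0 0 0 0 0 0 0.4;0 0 0 0 0 0 0.4;0 0 0 0 0 0 0.4;0 0 0 0 0 0 0.4' 50
python3 -m jog '0 0 0 0 0 0 0.4;0 0 0 0 -10 0 0.4;0 0 0 0 -20 0 0.4;0 0 0 0 -20 0 0.4;0 0 0 0 -20 0 0.4' 50
python3 - <<'E'
from h import *
np.set_printoptions(precision=4,suppress=True)
plan([.498,.0225,.11],82)
f=grab("wrist");save(f,"w6")
E
```

```text
clock: 4.45
tcp_pos: [0.5175, 0.2854, 0.0119]
orientation: [-0.814, -1.684, 1.683]
contact_force: [-0.6, -0.2, 5.9]
grip_width: 0.0485
clock: 4.87
tcp_pos: [0.5167, 0.2849, 0.0821]
orientation: [-0.813, -1.682, 1.684]
contact_force: [-0.8, -0.7, -0.3]
grip_width: 0.0488
t 4.87 tcp [0.5167 0.2849 0.0821] shift [-194.   -27.7  177.7] turn [-0.06 46.4  -0.02] shift in turned axes [-262.5  -27.9  -18. ] w 0.0488 F [-0.8 -0.7 -0.3]
```

View pics/w6.png

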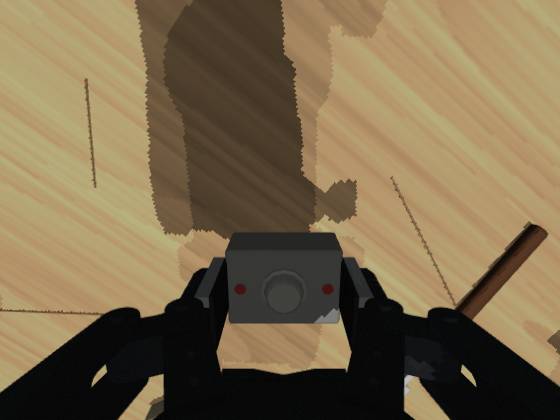

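The die is held, stump at (284,292) between the pads. I'll turn to line up with the base and go part of the way, to look into the pocket.

```bash
python3 -m jog '0 6.6 0 0 -15 0 0.4;0 6.6 0 0 -15 0 0.4;0 6.6 0 0 -15 0 0.4;0 6.6 0 0 -15 0 0.4;0 6.6 0 0 -15 0 0.4'
python3 -m jog '0 6.7 0 0 0 0 0.4;0 6.7 0 0 0 0 0.4;0 0 0 -38 0 0 0.4;0 0 0 -38 0 0 0.4;0 0 0 -38 0 0 0.4'
python3 -m jog '0 0 0 -30 0 0 0.4;0 0 0 0 0 0 0.4;0 0 0 0 0 0 0.4;0 0 0 0 0 0 0.4;0 0 0 0 0 0 0.4'
python3 - <<'E'
from h import *
np.set_printoptions(precision=4,suppress=True)
plan([.498,.0225,.11],82)
f=grab("wrist");save(f,"w7")
P=cloud(f)
d=rect(f,(.498,.0225),.062,.062,.072,P)
rect(f,(.498,.0225),.03,.048,.061,P)
for n in ["scene","side"]:
    g=grab(n); rect(g,(.498,.0225),.03,.048,.061)
E
```

```text
clock: 5.33
tcp_pos: [0.5168, 0.285, 0.1572]
orientation: [-1.166, -1.274, 1.274]
contact_force: [-0.5, 0.1, -0.6]
grip_width: 0.0485
clock: 5.75
tcp_pos: [0.5005, 0.1715, 0.1564]
orientation: [-1.271, -1.107, 1.107]
contact_force: [0.4, -0.3, 0.0]
grip_width: 0.0484
clock: 6.17
tcp_pos: [0.4972, 0.1442, 0.1564]
orientation: [-1.271, -1.108, 1.107]
contact_force: [0.3, 1.1, -1.1]
grip_width: 0.0485
t 6.17 tcp [0.4972 0.1442 0.1564] shift [-120.5   46.3  -17.5] turn [0.01 0.12 0.05] shift in turned axes [-120.4   46.4  -17.7] w 0.0485 F [ 0.3  1.1 -1.1]
6515 [498.3  21.6] [83.1 68.9] 82.23 z 0.0661 mean [0.4965 0.0219]
3123 [499.4  19.8] [51.1 37.6] 82.03 z 0.0563 mean [0.4994 0.0194]
265 [493.5  21. ] [51.8 39.4] 85.2 z 0.0566 mean [0.4945 0.021 ]
318 [501.2  26.5] [49.7 37.8] 80.01 z 0.0568 mean [0.5009 0.0259]
```

View pics/w7.png

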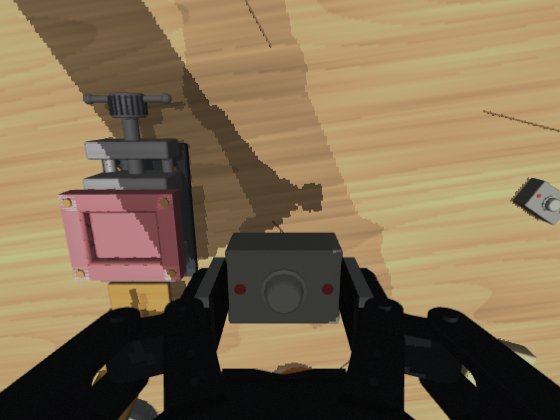

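The base is at wrist (125,235), with the hinge block below it, and the die in hand is at (284,292). I'll refine the pocket with corner rays, and the die in hand with its corners.

Run:
```python
from h import *
f=grab("wrist");save(f,"w8",(50,180,200,300),5.3); save(f,"w9",(200,220,370,340),4.7)
```

```text
(no output)
```

View pics/w8.png

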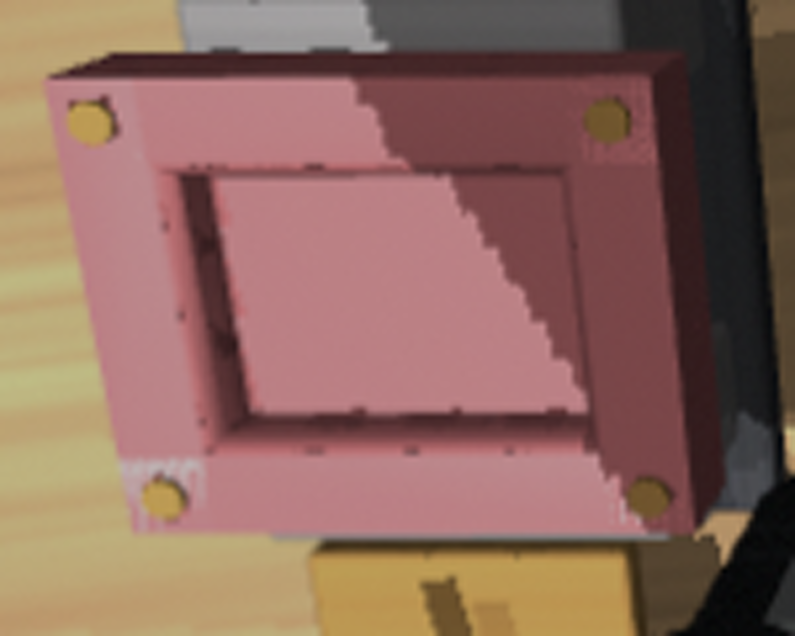

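View pics/w9.png

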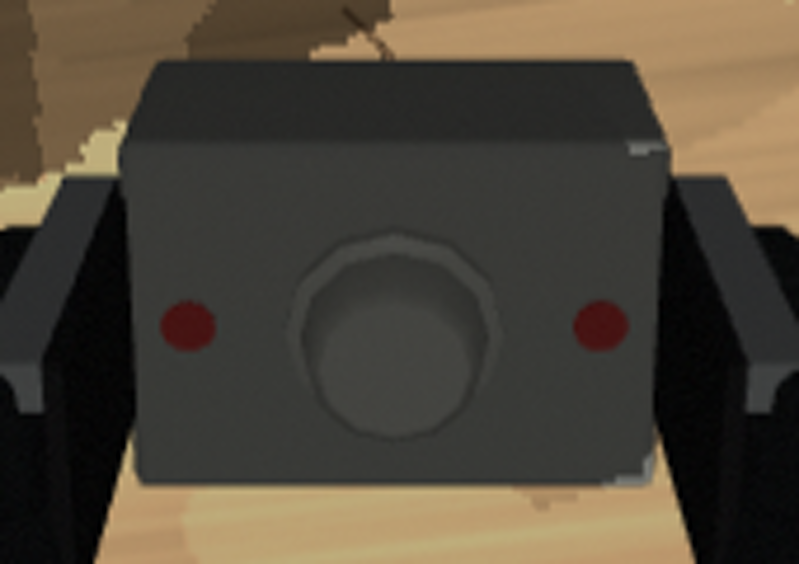

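Run:
```python
from h import *
np.set_printoptions(precision=4,suppress=True)
f=grab("wrist"); o=f["obs"]
q=np.array([[47,80],[655,75],[697,530],[135,530]])/5.3+[50,180]
p=onplane(f,q,.0665);print(p,p.mean(0)); 
print([np.linalg.norm(p[i]-p[(i+1)%4])for i in range(4)], [np.degrees(np.arctan2(*(p[a]-p[b])[1::-1])) for a,b in((1,0),(2,3),(0,3),(1,2))])
q=np.array([[90,122],[607,120],[648,497],[163,497]])/5.3+[50,180]
p=onplane(f,q,.0667);print("screws",p.mean(0))
q=np.array([[215,175],[568,175],[590,413],[250,413]])/5.3+[50,180]
p=onplane(f,q,.0565);print("floor",p.mean(0),[np.linalg.norm(p[i]-p[(i+1)%4])for i in range(4)])
q=np.array([[128,140],[665,143],[655,485],[140,485]])/4.7+[200,220]
Rc=R.from_rotvec(o["orientation"]).as_matrix()
for h in (.010,.012,.014):
  p=(onplane(f,q,o["tcp_pos"][2]+h)-o["tcp_pos"])@Rc*1000;print("die in tool",h,p.mean(0),[np.linalg.norm(p[i]-p[(i+1)%4]).round(1) for i in range(4)])
print(np.degrees(np.arctan2(Rc[1,0],Rc[0,0])))
P=cloud(f); d=(P[245:285,255:310].reshape(-1,3)-o["tcp_pos"])@Rc*1000; print("die top depth y",np.median(d[:,1]))
```

```text
[[ 0.4595 -0.0138  0.0665]
 [ 0.4701  0.0676  0.0665]
 [ 0.537   0.0582  0.0665]
 [ 0.526  -0.0228  0.0665]] [0.4981 0.0223 0.0665]
[np.float64(0.08205205941657802), np.float64(0.06756241322340496), np.float64(0.08174931913476666), np.float64(0.06707913665275099)] [np.float64(82.61715790751045), np.float64(82.28022654988719), np.float64(172.26198359270012), np.float64(172.00657963393266)]
screws [0.4983 0.0214 0.0667]
floor [0.4993 0.0205 0.0565] [np.float64(0.0503927994153559), np.float64(0.03673224982490949), np.float64(0.05052123473084374), np.float64(0.03680007744535161)]
die in tool 0.01 [ -0.5386 -10.0003  -2.123 ] [np.float64(48.6), np.float64(35.8), np.float64(49.9), np.float64(36.1)]
die in tool 0.012 [ -0.5443 -12.0002  -1.0043] [np.float64(47.8), np.float64(35.3), np.float64(49.2), np.float64(35.5)]
die in tool 0.014 [ -0.55   -14.0001   0.1143] [np.float64(47.1), np.float64(34.7), np.float64(48.4), np.float64(35.0)]
82.09840167586474
die top depth y -12.188587646132357
```

The base centre is (0.4983, 0.0217) at yaw 82.3°. The sizes check at 82 x 67.5 mm, and the scene and side views agree within 2 mm. The die is about (-0.5, -1.0) mm off in the tool.

```bash
python3 -m jog '0 0.2 0 -30 0 -4 0.4;0 0 0 -30 0 -4 0.4;0 0 0 -30 0 -5 0.4;0 0 0 -30 0 -5 0.4;0 0 0 0 0 0 0.4'
python3 -m jog '0 0 0 0 20 0 0.4;0 0 0 0 20 0 0.4;0 0 0 0 10 0 0.4;0 0 0 0 0 0 0.4;0 0 0 0 0 0 0.4'
python3 - <<'E'
from h import *
np.set_printoptions(precision=4,suppress=True)
plan([.4974,.0223,.0690],82.3)
f=grab("wrist");save(f,"w10")
E
```

```text
clock: 6.83
tcp_pos: [0.4977, 0.0147, 0.1564]
orientation: [-1.279, -1.096, 1.099]
contact_force: [0.1, -1.0, -1.5]
grip_width: 0.0488
clock: 7.25
tcp_pos: [0.4977, 0.0215, 0.1061]
orientation: [-1.273, -1.102, 1.104]
contact_force: [0.1, 0.3, -1.1]
grip_width: 0.0485
t 7.25 tcp [0.4977 0.0215 0.1061] shift [ 0.8 37.1  0.4] turn [-0.06 -0.48 -0.03] shift in turned axes [ 0.7 37.1  0.4] w 0.0485 F [ 0.1  0.3 -1.1]
```

View pics/w10.png

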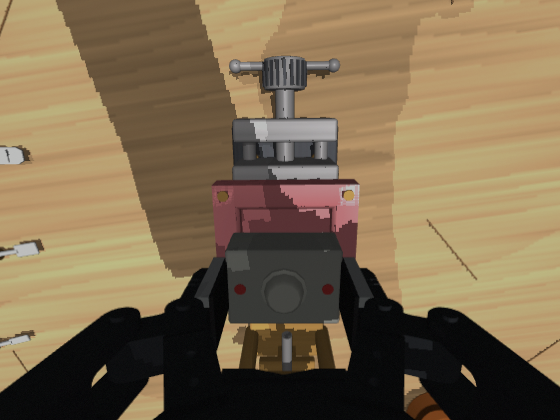

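The die is centred over the pocket in x: rim 213–358 against die 227–341. Descending.

```bash
python3 -m jog '0 -0.5 0 0.7 10 0.4 0.4;0 0 0 0 10 0 0.4;0 0 0 0 5 0 0.4;0 0 0 0 0 0 0.4;0 0 0 0 0 0 0.4'
python3 - <<'E'
from h import *
np.set_printoptions(precision=4,suppress=True)
plan([.4974,.0223,.0690],82.3)
f=grab("wrist");save(f,"w11")
E
```

```text
clock: 7.72
tcp_pos: [0.4972, 0.0219, 0.0808]
orientation: [-1.269, -1.109, 1.11]
contact_force: [-0.4, -0.9, -1.6]
grip_width: 0.0483
t 7.72 tcp [0.4972 0.0219 0.0808] shift [ 0.4 11.8 -0.2] turn [-0.06 -0.   -0.02] shift in turned axes [ 0.4 11.8 -0.1] w 0.0483 F [-0.4 -0.9 -1.6]
```

View pics/w11.png

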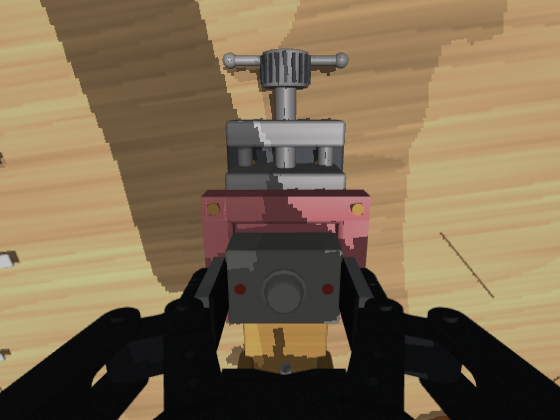

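```bash
python3 -m jog '0 0 0 0.3 3 0 0.4;0 0 0 0 2 0 0.4;0 0 0 0 2 0 0.4;0 0 0 0 0 0 0.4;0 0 0 0 0 0 0.4'
python3 -m jog '0 0 0 0 2 0 0.4;0 0 0 0 2 0 0.4;0 0 0 0 1 0 0.4;0 0 0 0 0 0 0.4;0 0 0 0 0 0 0.4'
python3 - <<'E'
from h import *
np.set_printoptions(precision=4,suppress=True)
plan([.4974,.0223,.0690],82.3)
f=grab("wrist");save(f,"w12")
E
```

```text
clock: 8.18
tcp_pos: [0.4976, 0.0223, 0.0742]
orientation: [-1.27, -1.109, 1.11]
contact_force: [-0.6, 0.1, -1.2]
grip_width: 0.0485
clock: 8.6
tcp_pos: [0.4976, 0.0223, 0.0692]
orientation: [-1.27, -1.109, 1.11]
contact_force: [-0.4, -0.0, -0.9]
grip_width: 0.0487
t 8.6 tcp [0.4976 0.0223 0.0692] shift [-0.   0.2  0.2] turn [-0.01 -0.   -0.  ] shift in turned axes [-0.   0.2  0.2] w 0.0487 F [-0.4 -0.  -0.9]
```

View pics/w12.png

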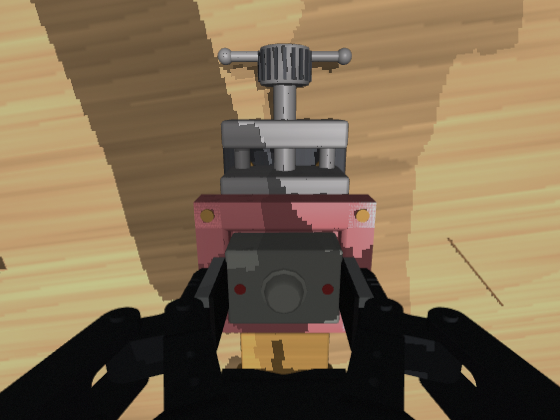

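No contact force so far, and the die is inside the pocket mouth. Down in small steps until I feel the floor.

```bash
python3 -m jog '0 0 0 0 0.5 0 0.4;0 0 0 0 0.5 0 0.4;0 0 0 0 0 0 0.4;0 0 0 0 0 0 0.4;0 0 0 0 0 0 0.4'
python3 -m jog '0 0 0 0 0.5 0 0.4;0 0 0 0 0 0 0.4;0 0 0 0 0.5 0 0.4;0 0 0 0 0 0 0.4;0 0 0 0 0 0 0.4'
```

```text
clock: 9.07
tcp_pos: [0.4976, 0.0223, 0.0683]
orientation: [-1.27, -1.11, 1.11]
contact_force: [0.2, -0.7, -0.3]
grip_width: 0.0485
clock: 9.48
tcp_pos: [0.4977, 0.0223, 0.068]
orientation: [-1.27, -1.11, 1.109]
contact_force: [-2.8, -0.3, 9.6]
grip_width: 0.0484
```

Floor contact (9.6 N) came at TCP z 0.068, so the floor is at about 0.056 as stated. Releasing.

```bash
python3 -m jog '0 0 0 0 0 0 0.75;0 0 0 0 0 0 0.75;0 0 0 0 0 0 0.8;0 0 0 0 0 0 0.8;0 0 0 0 0 0 0.8'
python3 -m jog '0 0 0 0 0 0 0.8;0 0 0 0 -10 0 0.8;0 0 0 0 -20 0 0.8;0 0 0 0 -20 0 0.8;0 0 0 0 -20 0 0.8'
python3 -m jog '0 0 0 0 -30 0 0.8;0 0 0 0 0 0 0.8;0 0 0 0 0 0 0.8;0 0 0 0 0 0 0.8;0 0 0 0 0 0 0.8'
python3 - <<'E'
from h import *
np.set_printoptions(precision=4,suppress=True)
f=grab("wrist");save(f,"w13")
plan([.4974,.0223,.0690],82.3)
P=cloud(f)
rect(f,(.498,.022),.045,.077,.084,P);rect(f,(.498,.022),.045,.0855,.093,P)
m=(np.hypot(P[:,:,0]-.498,P[:,:,1]-.022)<.028)&(P[:,:,2]>.077)&(P[:,:,2]<.084)
d=P[m]; A=np.c_[d[:,:2],np.ones(len(d))]; print("tilt",np.linalg.lstsq(A,d[:,2],rcond=None)[0])
rect(f,(.498,.022),.06,.064,.069,P)
save(grab("side"),"d2",(200,150,340,300),5);save(grab("scene"),"s3",(220,130,320,220),6)
E
```

```text
clock: 9.9
tcp_pos: [0.4976, 0.0223, 0.0672]
orientation: [-1.27, -1.11, 1.11]
contact_force: [0.3, -0.4, -0.1]
grip_width: 0.0686
clock: 10.32
tcp_pos: [0.4974, 0.0221, 0.1386]
orientation: [-1.27, -1.109, 1.11]
contact_force: [-0.1, 0.2, 0.1]
grip_width: 0.0682
clock: 10.73
tcp_pos: [0.4969, 0.0222, 0.1666]
orientation: [-1.269, -1.108, 1.111]
contact_force: [0.2, -1.1, -1.5]
grip_width: 0.0683
t 10.78 tcp [0.4968 0.0222 0.1664] shift [ 0.2 97.4 -0.7] turn [-0.11 -0.   -0.04] shift in turned axes [ 0.2 97.4 -0.5] w 0.0682 F [-1.2  0.9  0.4]
2899 [498.8  21.1] [50.1 35.8] 82.39 z 0.0802 mean [0.4977 0.0213]
385 [498.8  21.2] [15.5 15.2] 3.58 z 0.088 mean [0.4984 0.0211]
tilt [ 0.003  -0.0013  0.0788]
5554 [498.2  21.5] [82.3 68.7] 82.43 z 0.0661 mean [0.4946 0.0222]
```

View pics/w13.png

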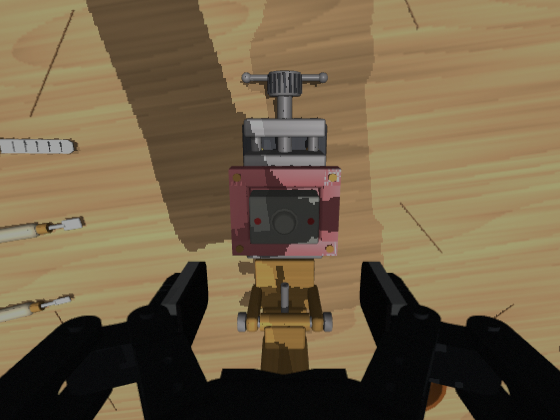

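View pics/d2.png

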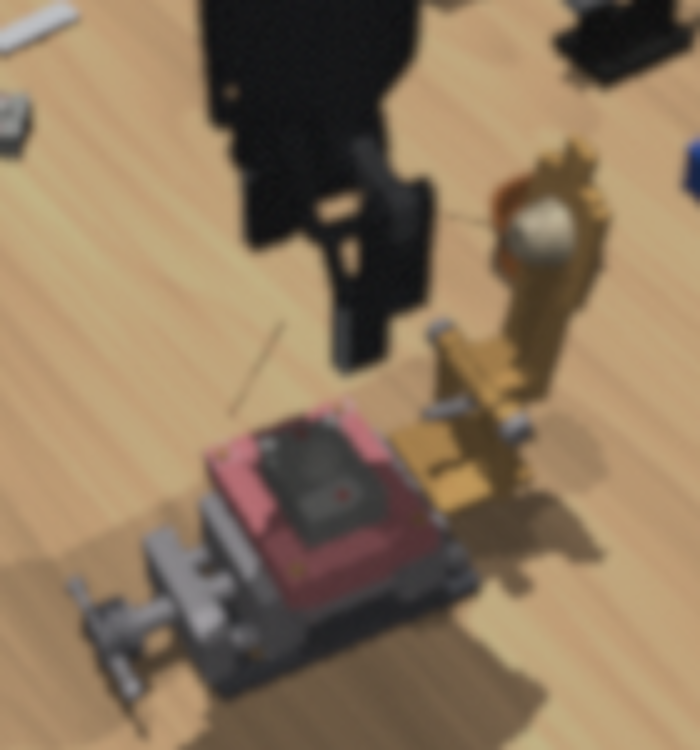

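View pics/s3.png

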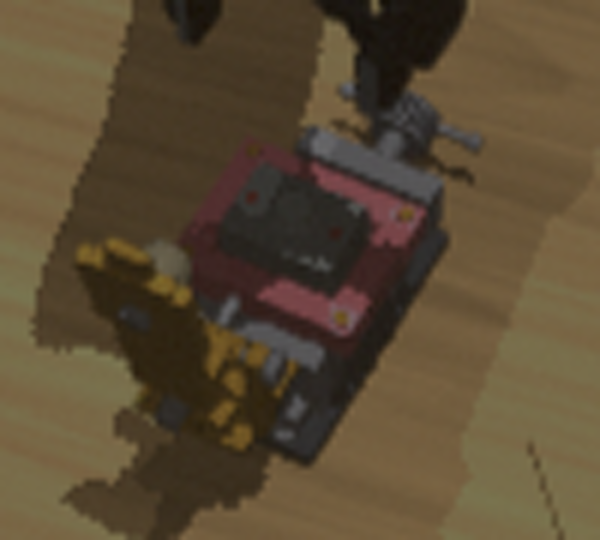

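The die is seated and let go. Its top is at 0.0802, the stump top at 0.088, tilt under 0.003, and it is centred within 0.7 mm and square. Next I'll measure the raised arm's back in the base frame.

Run:
```python
from h import *
np.set_printoptions(precision=1,suppress=True)
a=np.radians(-7.7);bx=np.array([np.cos(a),np.sin(a),0]);by=np.array([-np.sin(a),np.cos(a),0]);c=np.array([.4985,.0215,0])
for n in ["scene","side"]:
    f=grab(n);P=cloud(f).reshape(-1,3)-c
    q=np.c_[P@bx,P@by,P[:,2]]*1000
    q=q[(q[:,0]>55)&(q[:,0]<150)&(abs(q[:,1])<40)&(q[:,2]>60)&(q[:,2]<230)]
    for z0 in range(60,230,10):
        s=q[(q[:,2]>=z0)&(q[:,2]<z0+10)]
        if len(s)>3: print(n,z0,len(s),"x",np.percentile(s[:,0],[5,50,95]),"y",np.percentile(s[:,1],[5,95]))
```

```text
scene 60 50 x [73.  89.4 95.1] y [-14.2  28.6]
scene 70 29 x [ 78.7  97.1 106.2] y [-3.7 27.9]
scene 80 30 x [ 57.5  81.2 104.3] y [-2.6 29.3]
scene 90 80 x [ 70.7  79.  101.3] y [-6.8 34.8]
scene 100 52 x [ 71.8  86.2 103.2] y [-12.7  29.3]
scene 110 24 x [ 99.1 104.  105.8] y [-9.7 17.2]
scene 120 27 x [101.9 106.1 107.1] y [-13.5  16.9]
scene 130 16 x [106.2 107.3 108.9] y [-13.7  15.5]
scene 140 28 x [107.7 109.8 110.7] y [-16.3  22.7]
scene 150 25 x [107.1 111.6 116.3] y [-18.9  23.6]
scene 160 53 x [ 93.7 113.5 118.9] y [-17.   22.5]
scene 170 67 x [ 90.8 111.7 116. ] y [-15.9  23.3]
scene 180 61 x [111.  116.1 118. ] y [-20.3  23.2]
scene 190 34 x [111.7 116.9 118.9] y [-12.4  14.9]
scene 200 25 x [114.  116.4 119. ] y [-6.   8.1]
side 60 46 x [69.  74.  93.1] y [-26.9  25.3]
side 70 34 x [69.  71.9 78.5] y [-27.   24.3]
side 80 54 x [56.3 69.2 93.2] y [-28.5  26.2]
side 90 182 x [68.7 73.6 95.3] y [-31.7  31.9]
side 100 152 x [73.1 83.8 97.5] y [-19.7  18. ]
side 110 48 x [ 95.7  97.6 103. ] y [-14.9  16.3]
side 120 53 x [ 97.6  99.6 105. ] y [-15.9  15.2]
side 130 48 x [ 99.5 101.4 102.9] y [-14.4  15.8]
side 140 47 x [101.8 103.2 107.5] y [-21.3   4.7]
side 150 33 x [102.5 104.7 111.1] y [-21.2  -5.6]
side 160 89 x [ 87.4 102.5 110.7] y [-21.1  20. ]
side 170 137 x [ 90.4 105.  110.8] y [-20.6  17.5]
side 180 83 x [108.7 110.4 116.3] y [-20.8  21.4]
side 190 48 x [110.3 112.3 115.9] y [-13.5  13.4]
side 200 30 x [112.1 114.7 117.6] y [-7.3  8. ]
```

The arm's back is at base x ≈ 118 mm near the tab, and the tab top is at z ≈ 0.205, leaning 0.17 rad back. I'll close the fingers, rise, go over, and come down behind it.

```bash
python3 -m jog '0 0 0 0 -30 0 0.3;0 0 0 0 -35 0 0.1;0 0 0 0 -30 0 0;0 0 0 0 0 -30 0;0 0 0 0 0 -30 0'
python3 -m jog '0 0 0 0 0 -30 0;0 0 0 0 0 -30 0;0 0 0 0 0 -29 0;0 0 0 0 0 0 0;0 0 0 0 0 0 0'
python3 - <<'E'
from h import *
plan([.4985+.148*.991,.0215-.148*.134,.163],82.3)
f=grab("wrist");save(f,"w14"); save(grab("side"),"d3",(150,50,430,300),2.8)
E
```

```text
clock: 11.4
tcp_pos: [0.5584, 0.0147, 0.265]
orientation: [-1.271, -1.115, 1.107]
contact_force: [0.8, -0.6, -0.6]
grip_width: 0.0076
clock: 11.82
tcp_pos: [0.6458, 0.002, 0.261]
orientation: [-1.27, -1.107, 1.111]
contact_force: [0.5, 0.7, 0.2]
grip_width: 0.0
t 11.82 tcp [0.6458 0.002  0.261 ] shift [-0.3 98.   0.4] turn [-0.09 -0.03 -0.07] shift in turned axes [-0.4 98.   0.6] w 0.0 F [0.5 0.7 0.2]
```

View pics/w14.png

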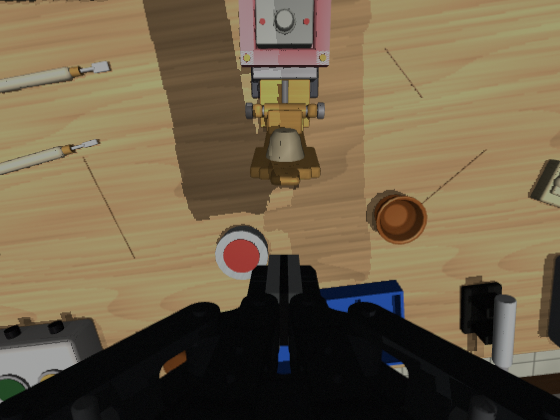

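View pics/d3.png

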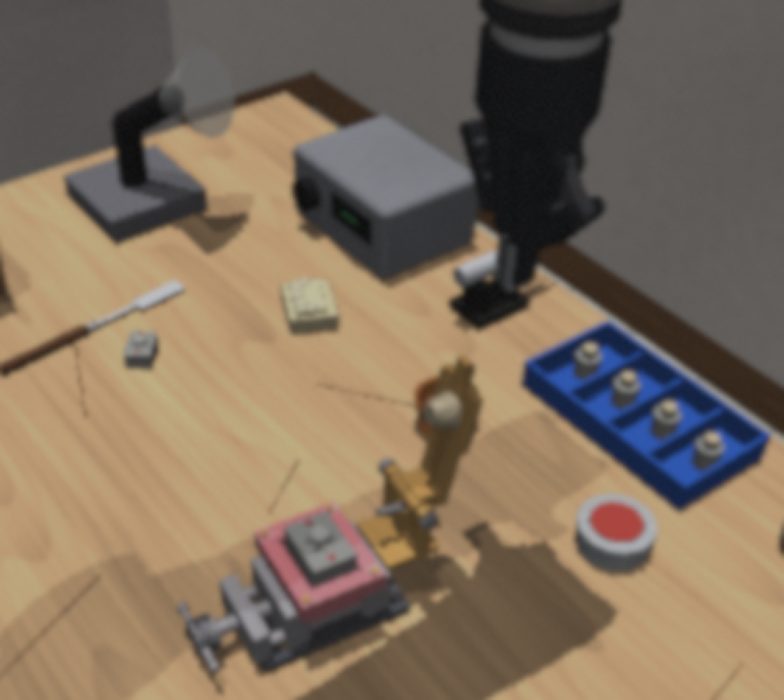

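The fingers (285,270) are behind and in line with the tab (287,183). Descending, then pulling forward.

```bash
python3 -m jog '0 0 0 0 25 0 0;0 0 0 0 25 0 0;0 0 0 0 25 0 0;0 0 0 0 22 0 0;0 0 0 0 0 0 0'
python3 -m jog '0 0 0 0 0 5 0;0 0 0 0 0 5 0;0 0 0 0 0 5 0;0 0 0 0 0 5 0;0 0 0 0 0 5 0'
python3 -m jog '0 0 0 0 0 7 0;0 0 0 0 0 7 0;0 0 0 0 0 7 0;0 0 0 0 0 7 0;0 0 0 0 0 7 0'
python3 - <<'E'
from h import *
plan([.4985+.074*.991,.0215-.074*.134,.163],82.3)
f=grab("side"); save(f,"d4",(150,50,430,300),2.8)
E
```

```text
clock: 12.33
tcp_pos: [0.6411, 0.0029, 0.161]
orientation: [-1.264, -1.104, 1.115]
contact_force: [-0.5, -0.3, -0.0]
grip_width: -0.0002
clock: 12.75
tcp_pos: [0.623, 0.0055, 0.1683]
orientation: [-1.275, -1.115, 1.105]
contact_force: [7.0, -1.2, 9.0]
grip_width: -0.0004
clock: 13.17
tcp_pos: [0.5888, 0.0103, 0.1684]
orientation: [-1.275, -1.116, 1.104]
contact_force: [3.9, -0.5, 4.4]
grip_width: 0.0003
t 13.17 tcp [0.5888 0.0103 0.1684] shift [-1.   5.2 17.1] turn [ 0.49 -0.02  0.1 ] shift in turned axes [-1.   5.4 17. ] w 0.0003 F [ 3.9 -0.5  4.4]
```

View pics/d4.png

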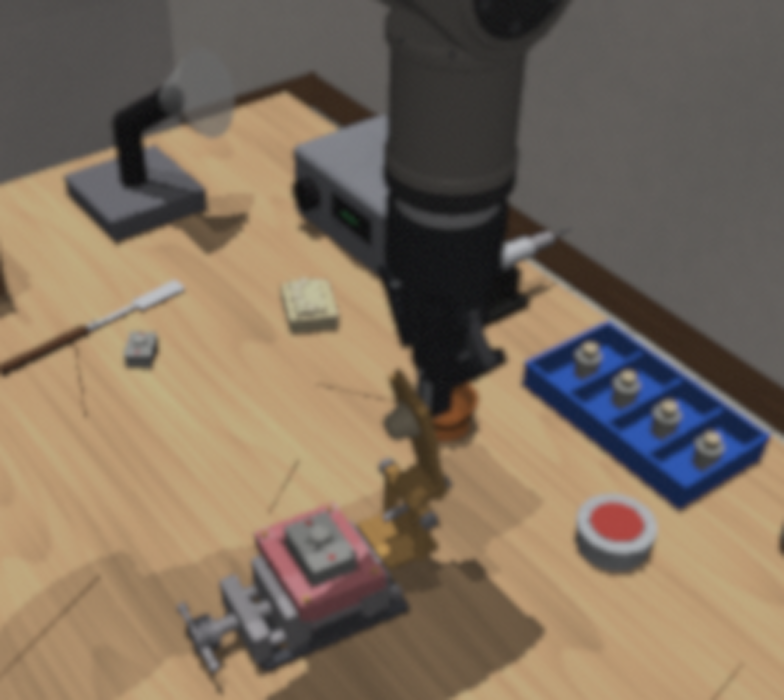

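The arm is leaning forward, tab at (400,385), with the fingers behind it. Pulling on.

```bash
python3 -m jog '0 0 0 0 0 7 0;0 0 0 0 0 7 0;0 0 0 0 0 7 0;0 0 0 0 0 5 0;0 0 0 0 0 5 0'
python3 -m jog '0 0 0 0 0 4 0;0 0 0 0 0 0 0;0 0 0 0 0 0 0;0 0 0 0 0 0 0;0 0 0 0 0 0 0'
python3 - <<'E'
from h import *
plan([.4985+.074*.991,.0215-.074*.134,.163],82.3)
f=grab("side"); save(f,"d5",(150,50,430,300),2.8)
E
```

```text
clock: 13.63
tcp_pos: [0.5531, 0.0146, 0.1645]
orientation: [-1.268, -1.107, 1.112]
contact_force: [0.2, 0.0, 0.4]
grip_width: -0.0
clock: 14.05
tcp_pos: [0.5513, 0.015, 0.1652]
orientation: [-1.27, -1.109, 1.11]
contact_force: [-0.4, -0.5, 0.1]
grip_width: 0.0002
t 14.05 tcp [0.5513 0.015  0.1652] shift [ -0.6   2.2 -20.8] turn [-0.01 -0.01 -0.01] shift in turned axes [ -0.6   2.2 -20.8] w 0.0002 F [-0.4 -0.5  0.1]
```

View pics/d5.png

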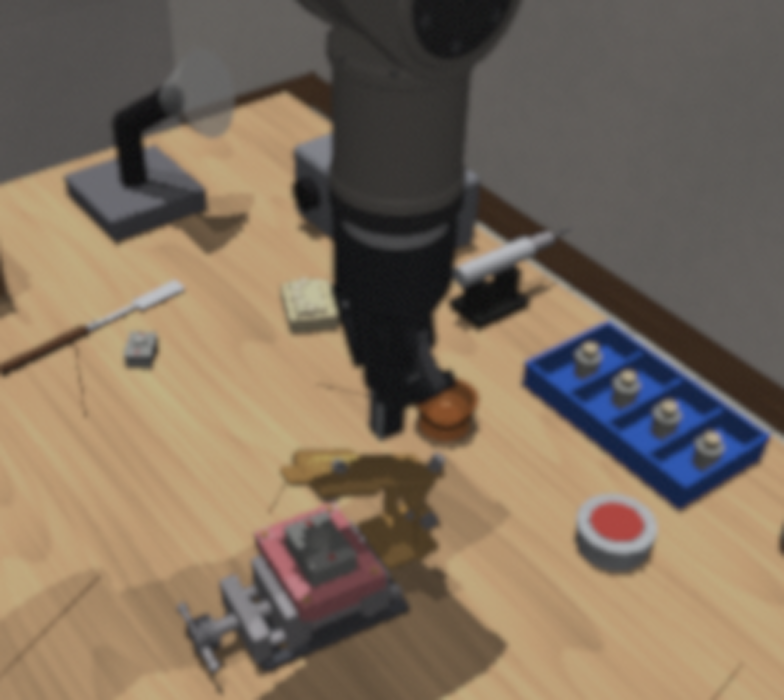

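The upper member is sinking, tab at (310,455). I'll check that it has closed, the joint room for the 90° turn, and the gauge pose.

```bash
python3 -m jog '0 0 0 -38 -8 0 0;0 0 0 -38 -8 0 0;0 0 0 -38 0 0 0;0 0 0 -38 0 0 0;0 0 0 -38 0 0 0'
python3 - <<'E'
from h import *
np.set_printoptions(precision=3,suppress=True)
print(r.get_obs()["joints"])
f=grab("scene"); save(f,"s4",(140,90,340,240),4); g=grab("side"); save(g,"d6",(150,150,430,400),2.8)
for q in (f,g):
    P=cloud(q); hs=cv2.cvtColor(q["color"],cv2.COLOR_RGB2HSV)
    m=(hs[:,:,0]>80)&(hs[:,:,0]<105)&(hs[:,:,1]>100)&(np.hypot(P[:,:,0]-.41,P[:,:,1]+.26)<.09)&(P[:,:,2]>.012)&(P[:,:,2]<.022)
    t=P[m]
    if len(t)>5:print("handle",len(t),cv2.minAreaRect((t[:,:2]*1000).astype(np.float32)))
plan([.411,-.268,.15],172)
E
```

```text
clock: 14.52
tcp_pos: [0.5255, -0.175, 0.1816]
orientation: [-1.27, -1.11, 1.11]
contact_force: [0.7, 0.9, 0.6]
grip_width: -0.0002
[-0.083  0.345  0.363  1.919 -0.154  0.904  1.793]
handle 51 ((407.27435302734375, -298.2167053222656), (42.6519775390625, 16.225967407226562), 80.7007827758789)
handle 362 ((410.25701904296875, -271.1069641113281), (76.78118896484375, 13.907415390014648), 80.15277862548828)
t 14.62 tcp [ 0.524 -0.181  0.182] shift [-102.    32.1   99.1] turn [ -0.13 -90.32  -0.2 ] shift in turned axes [ 99.6  31.8 101.6] w -0.0001 F [-0.3  0.3 -0.2]
```

View pics/s4.png

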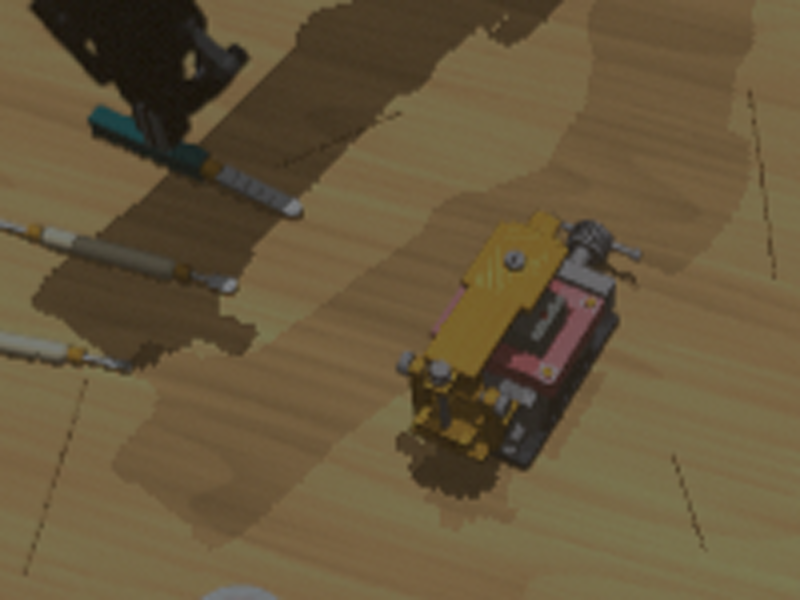

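View pics/d6.png

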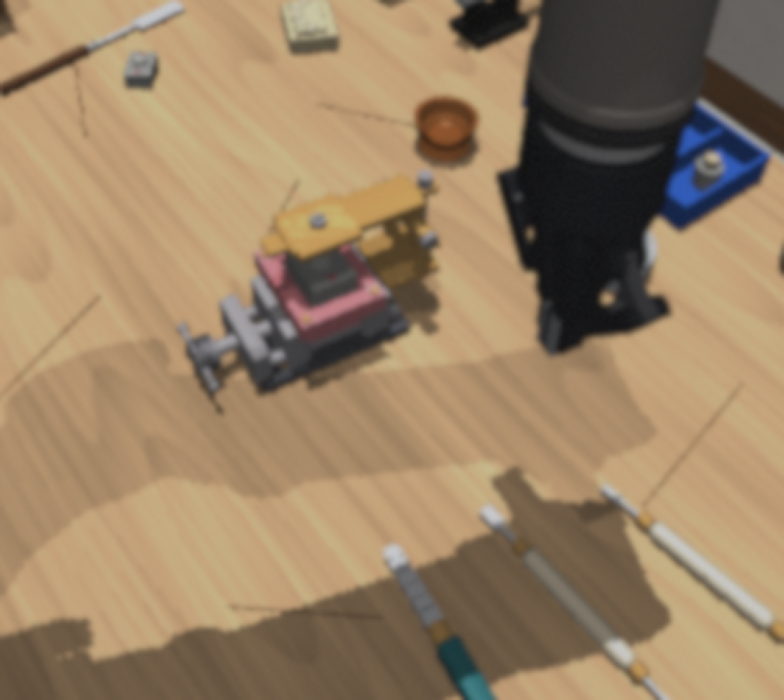

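The upper member is essentially closed. The turn must go the other way (yaw → about -9.6°) because of joint 7's range. Turning, then moving over the handle.

```bash
python3 -m jog '0 7.1 0 0 0 0 0.3;0 7.1 0 0 0 0 0.5;0 7.1 0 0 0 0 0.5;0 7.1 0 0 0 0 0.5;0 7.1 0 0 0 0 0.5'
python3 -m jog '0 7.1 0 0 0 0 0.5;0 7.1 0 0 0 0 0.5;0 7.1 0 0 0 0 0.5;0 7.1 0 0 0 0 0.5;0 7.1 0 0 0 0 0.5'
python3 -m jog '0 7.1 0 0 0 0 0.5;0 7.1 0 0 0 0 0.5;0 6.7 0 0 0 0 0.5;0 0 0 -28 0 -28 0.5;0 0 0 -28 0 -28 0.5'
python3 -m jog '0 0 0 -28 0 -28 0.5;0 0 0 -14 0 -16 0.5;0 0 0 0 0 0 0.5;0 0 0 0 0 0 0.5;0 0 0 0 0 0 0.5'
python3 - <<'E'
from h import *
np.set_printoptions(precision=3,suppress=True)
print(r.get_obs()["joints"])
f=grab("wrist"); save(f,"w20")
P=cloud(f); hs=cv2.cvtColor(f["color"],cv2.COLOR_RGB2HSV)
m=(hs[:,:,0]>80)&(hs[:,:,0]<105)&(hs[:,:,1]>100)&(P[:,:,2]>.012)&(P[:,:,2]<.022)
t=P[m]; print("handle",len(t),cv2.minAreaRect((t[:,:2]*1000).astype(np.float32)),np.median(t[:,2]))
plan([.411,-.268,.15],-9.6)
save(grab("side"),"d7",(150,150,430,400),2.8)
E
```

```text
clock: 15.03
tcp_pos: [0.5259, -0.1729, 0.1812]
orientation: [-1.476, -0.634, 0.634]
contact_force: [-0.4, -0.2, 0.0]
grip_width: 0.0427
clock: 15.45
tcp_pos: [0.526, -0.1728, 0.1812]
orientation: [-1.565, -0.15, 0.15]
contact_force: [-0.5, -0.5, -0.5]
grip_width: 0.0425
clock: 15.87
tcp_pos: [0.4624, -0.2179, 0.181]
orientation: [-1.568, 0.127, -0.128]
contact_force: [-0.4, -1.8, 0.5]
grip_width: 0.0429
clock: 16.28
tcp_pos: [0.4135, -0.2548, 0.1814]
orientation: [-1.567, 0.13, -0.131]
contact_force: [0.1, 0.4, -0.2]
grip_width: 0.0425
[-0.242  0.285  0.798  2.088 -0.267  0.869  0.543]
handle 1416 ((410.5659484863281, -275.59765625), (87.4708480834961, 15.120973587036133), 80.91787719726562) 0.01783521075379188
t 16.33 tcp [ 0.414 -0.255  0.181] shift [ -0.5  31.3 -13.7] turn [-0.    0.12  0.03] shift in turned axes [ -0.5  31.3 -13.7] w 0.0426 F [ 0.2 -0.3  0.1]
```

View pics/w20.png

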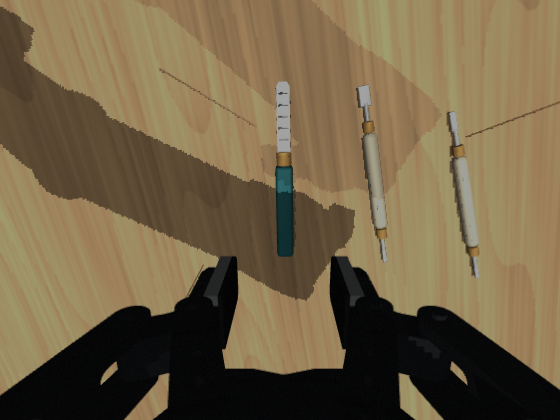

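View pics/d7.png

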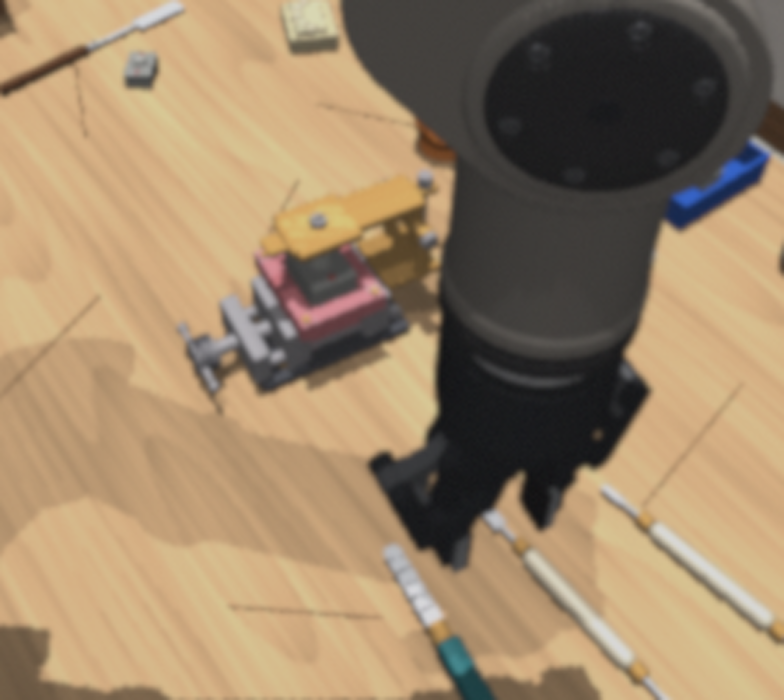

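The handle is at wrist (285,212): 87 x 15 mm, top at 0.0178, centre (0.4106, -0.2756), axis 80.9°. The carvers are about 78 mm or more away. Going down to grip.

```bash
python3 -c "
from h import *
plan([.4106,-.2756,.005],-9.1)"
python3 -m jog '0 -0.4 0 0 25 -10 0.5;0 0 0 0 30 -11 0.5;0 0 0 0 30 0 0.5;0 0 0 0 30 0 0.5;0 0 0 0 30 0 0.5'
python3 -m jog '0 0 0 0 0 0 0.5;0 0 0 0 0 0 0.5;0 0 0 0 0 0 0.5;0 0 0 0 0 0 0.5;0 0 0 0 0 0 0.5'
python3 - <<'E'
from h import *
plan([.4106,-.2756,.005],-9.1)
f=grab("wrist"); save(f,"w21")
P=cloud(f); hs=cv2.cvtColor(f["color"],cv2.COLOR_RGB2HSV)
m=(hs[:,:,0]>80)&(hs[:,:,0]<105)&(hs[:,:,1]>100)&(P[:,:,2]>.012)&(P[:,:,2]<.022)
t=P[m]; print("handle",len(t),cv2.minAreaRect((t[:,:2]*1000).astype(np.float32)),np.median(t[:,2]))
E
```

```text
t 16.38 tcp [ 0.4137 -0.2545  0.1813] shift [  0.3 176.3 -21.3] turn [ 0.01 -0.36  0.01] shift in turned axes [  0.2 176.3 -21.3] w 0.0427 F [ 0.1  0.  -0.4]
clock: 16.8
tcp_pos: [0.41, -0.2755, 0.0345]
orientation: [-1.567, 0.125, -0.125]
contact_force: [0.4, -0.8, -0.0]
grip_width: 0.0426
clock: 17.22
tcp_pos: [0.4103, -0.2766, 0.0379]
orientation: [-1.568, 0.123, -0.128]
contact_force: [0.3, -0.9, -0.2]
grip_width: 0.0425
t 17.22 tcp [ 0.4103 -0.2766  0.0379] shift [ 0.  32.9  1. ] turn [ 0.03 -0.08  0.18] shift in turned axes [ 0.1 32.9  1. ] w 0.0425 F [ 0.3 -0.9 -0.2]
handle 4565 ((410.6452941894531, -275.5912170410156), (88.24811553955078, 15.633000373840332), 81.32209014892578) 0.01783377134332681
```

View pics/w21.png

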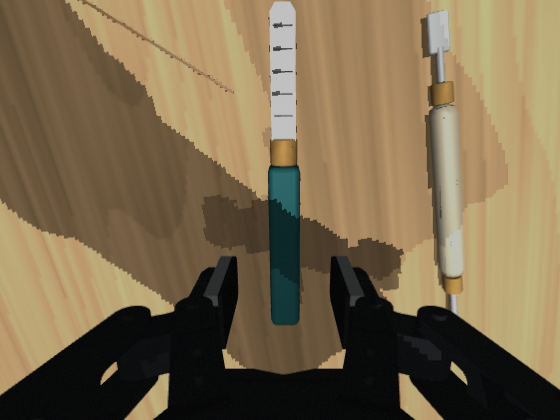

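```bash
python3 -m jog '0 -0.5 0 0 10 1 0.5;0 0 0 0 10 0 0.5;0 0 0 0 8 0 0.5;0 0 0 0 4.5 0 0.5;0 0 0 0 0 0 0.5'
python3 -m jog '0 0 0 0 0 0 0.5;0 0 0 0 0 0 0.5;0 0 0 0 0 0 0.5;0 0 0 0 0 0 0.1;0 0 0 0 0 0 0.1' 70
python3 -m jog '0 0 0 0 0 0 0;0 0 0 0 0 0 0;0 0 0 0 0 0 0;0 0 0 0 0 0 0;0 0 0 0 0 0 0' 70
python3 - <<'E'
from h import *
plan([.4106,-.2756,.005],-8.7)
f=grab("wrist"); save(f,"w22")
E
```

```text
clock: 17.68
tcp_pos: [0.4082, -0.2748, 0.0024]
orientation: [-1.567, 0.121, -0.118]
contact_force: [0.5, -0.1, -0.7]
grip_width: 0.0427
clock: 18.1
tcp_pos: [0.4093, -0.2753, 0.004]
orientation: [-1.568, 0.119, -0.12]
contact_force: [-0.3, -0.6, 0.4]
grip_width: 0.0196
clock: 18.52
tcp_pos: [0.4095, -0.2754, 0.0043]
orientation: [-1.568, 0.119, -0.12]
contact_force: [-0.5, 0.3, 6.0]
grip_width: 0.0141
t 18.52 tcp [ 0.4095 -0.2754  0.0043] shift [ 1.1 -0.7 -0.1] turn [-0.   -0.01  0.05] shift in turned axes [ 1.1 -0.7 -0.1] w 0.0141 F [-0.5  0.3  6. ]
```

View pics/w22.png

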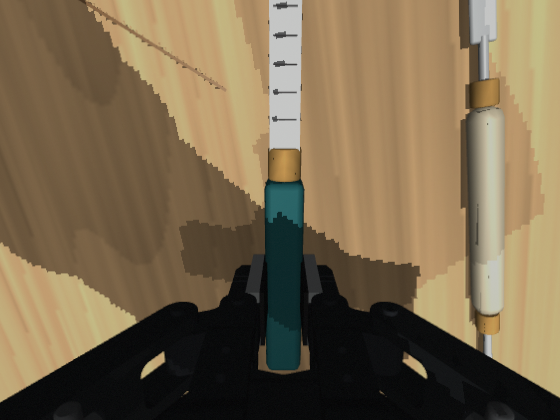

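The handle is gripped centrally at (284,300), with the blade pointing straight ahead. Lifting, and checking its pose in hand.

```bash
python3 -m jog '0 0 0 0 -10 0 0;0 0 0 0 -20 0 0;0 0 0 0 -30 0 0;0 0 0 0 -30 0 0;0 0 0 0 -15 0 0'
python3 -m jog '0 -1 0 0 0 0 0;0 0 0 0 0 0 0;0 0 0 0 0 0 0;0 0 0 0 0 0 0;0 0 0 0 0 0 0'
python3 - <<'E'
from h import *
np.set_printoptions(precision=2,suppress=True)
d=np.array([.134,.991,0]);S=np.array([.4987,.0212,.0881])
plan(S-d*.155+[0,0,.015],-7.7)
f=grab("wrist"); save(f,"w23")
o=f["obs"];Rc=R.from_rotvec(o["orientation"]).as_matrix()
P=(cloud(f)-o["tcp_pos"])@Rc*1000
hs=cv2.cvtColor(f["color"],cv2.COLOR_RGB2HSV)
m=(hs[:,:,0]>80)&(hs[:,:,0]<105)&(hs[:,:,1]>100)&(P[:,:,1]<5)&(P[:,:,1]>-40)
t=P[m];print("handle",t[:,0].mean(),np.percentile(t[:,2],[1,99]),"top y",np.median(t[:,1]))
A=np.c_[t[:,2],np.ones(len(t))];k=np.abs(t[:,1]-np.median(t[:,1]))<2;print("handle pitch slope",np.linalg.lstsq(A[k],t[k,1],rcond=None)[0])
m=(np.abs(P[:,:,0])<7)&(P[:,:,2]>55)&(P[:,:,2]<130)&(P[:,:,1]<20)&(P[:,:,1]>-20)
t=P[m]
for z in range(60,125,10):
    k=(t[:,2]>=z)&(t[:,2]<z+10)
    if k.sum(): print(z,t[k,0].mean(),np.percentile(t[k,0],[2,98]),t[k,1].mean(),t[k,2].max())
save(grab("side"),"d8",(150,150,430,400),2.8)
E
```

```text
clock: 18.98
tcp_pos: [0.4096, -0.2761, 0.1118]
orientation: [-1.568, 0.118, -0.122]
contact_force: [1.1, -0.6, -1.5]
grip_width: 0.014
clock: 19.4
tcp_pos: [0.4083, -0.2748, 0.1078]
orientation: [-1.568, 0.107, -0.104]
contact_force: [-0.3, -0.4, -0.9]
grip_width: 0.014
t 19.4 tcp [ 0.41 -0.27  0.11] shift [ 49.9   4.7 150.5] turn [-0.02 -0.02 -0.13] shift in turned axes [ 49.9   4.7 150.5] w 0.014 F [-0.3 -0.4 -0.9]
handle -0.33656064218517023 [-42.61  43.62] top y -13.487848353705491
handle pitch slope [  0.   -13.48]
60 -0.12326279052365309 [-5.97  5.71] -7.462102655560452 69.66850277558315
70 -0.060193333707319344 [-5.89  5.66] -6.573102043060136 79.99422581741078
80 0.05359673967917139 [-5.82  5.89] -5.7265377927305225 89.97575778331336
90 0.03389654914303123 [-5.75  5.78] -4.930204566399763 99.97465640435958
100 0.1643168782509379 [-5.66  6.03] -4.071000604546919 109.99558092263429
110 0.390709489692893 [-5.32  5.58] -2.77475370033288 110.47752545906805
```

View pics/w23.png

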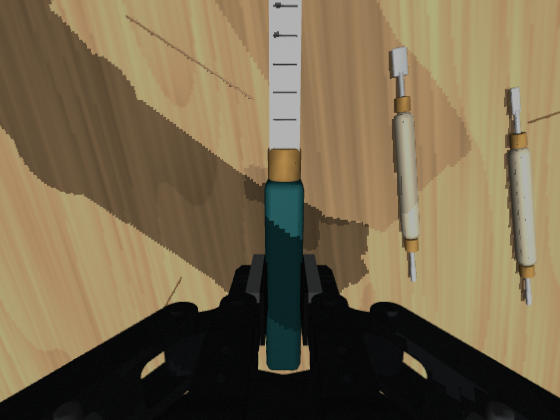

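View pics/d8.png

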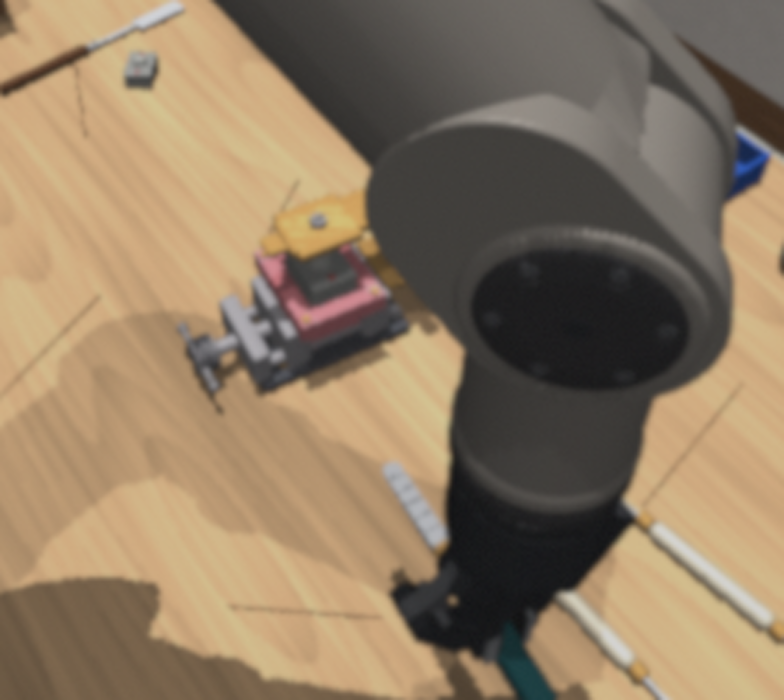

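The gauge is level in the grip (slope 0), with the blade centred and its underside 1.5 mm above TCP height. Moving so the tip is about 36 mm short of the stump.

```bash
python3 -m jog '0 0 0 10 0 30 0;0 0 0 10 0 30 0;0 0 0 10 0 30 0;0 0 0 10 0 30 0;0 0 0 10 0 28 0'
python3 -m jog '0 0 0 0 0 0 0;0 0 0 0 0 0 0;0 0 0 0 0 0 0;0 0 0 0 0 0 0;0 0 0 0 0 0 0'
python3 - <<'E'
from h import *
np.set_printoptions(precision=4,suppress=True)
d=np.array([.134,.991,0]);S=np.array([.4987,.0212,.0881])
plan(S-d*.155+[0,0,-.0005],-7.7)
f=grab("wrist"); save(f,"w24")
s=grab("side");save(s,"d9",(200,180,340,300),5.5)
c=grab("scene");save(c,"s9",(200,100,320,220),5)
# measured upper: face/arm height
P=cloud(c);rect(c,(.49,.02),.03,.1,.15,P)
E
```

```text
clock: 19.92
tcp_pos: [0.4787, -0.1336, 0.1084]
orientation: [-1.568, 0.106, -0.105]
contact_force: [0.8, -0.5, -1.6]
grip_width: 0.0139
clock: 20.33
tcp_pos: [0.4778, -0.1366, 0.1087]
orientation: [-1.568, 0.108, -0.107]
contact_force: [0.5, -0.4, -1.5]
grip_width: 0.0143
t 20.33 tcp [ 0.4778 -0.1366  0.1087] shift [-0.4 21.1  4.2] turn [ 0.02 -0.15 -0.02] shift in turned axes [-0.4 21.1  4.2] w 0.0143 F [ 0.5 -0.4 -1.5]
342 [490.2  23.3] [46.1 58.4] 80.36 z 0.1194 mean [0.4928 0.0232]
```

View pics/w24.png

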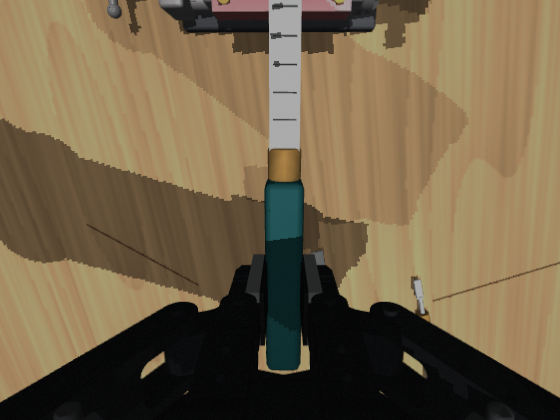

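View pics/d9.png

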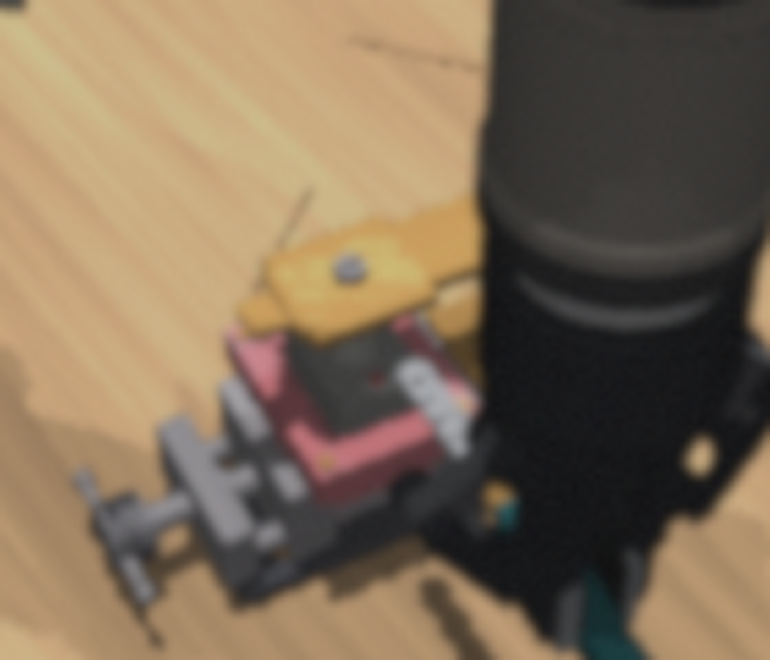

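View pics/s9.png

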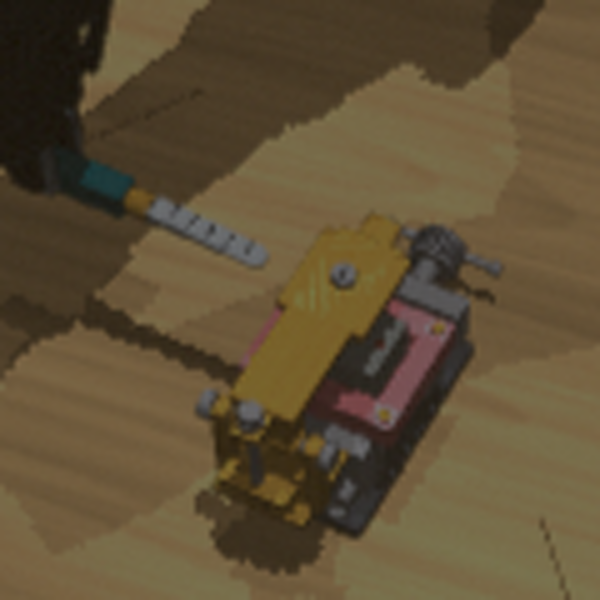

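The blade tip (265,258 in the scene crop) points at the arm's screw (343,275) over the stump, and the upper member is closed flat. Descending to blade level, just above the stump.

```bash
python3 -m jog '0 0 0 0 7 0 0;0 0 0 0 7 0 0;0 0 0 0 6 0 0;0 0 0 0 0 0 0;0 0 0 0 0 0 0'
python3 -m jog '0 0 0 0 0 0 0;0 0 0 0 0 0 0;0 0 0 0 0 0 0;0 0 0 0 0 0 0;0 0 0 0 0 0 0'
python3 - <<'E'
from h import *
np.set_printoptions(precision=4,suppress=True)
d=np.array([.134,.991,0]);S=np.array([.4987,.0212,.0881])
plan(S-d*.1195+[0,0,-.0005],-7.7)
s=grab("side");save(s,"d10",(200,180,340,300),5.5)
E
```

```text
clock: 20.9
tcp_pos: [0.478, -0.1353, 0.0881]
orientation: [-1.568, 0.107, -0.105]
contact_force: [0.4, -0.6, -1.8]
grip_width: 0.014
clock: 21.32
tcp_pos: [0.4786, -0.1352, 0.0889]
orientation: [-1.568, 0.105, -0.106]
contact_force: [0.0, -0.7, -2.3]
grip_width: 0.0141
t 21.32 tcp [ 0.4786 -0.1352  0.0889] shift [-1.1  1.3 38.2] turn [-0.01  0.01  0.02] shift in turned axes [-1.1  1.3 38.2] w 0.0141 F [ 0.  -0.7 -2.3]
```

View pics/d10.png

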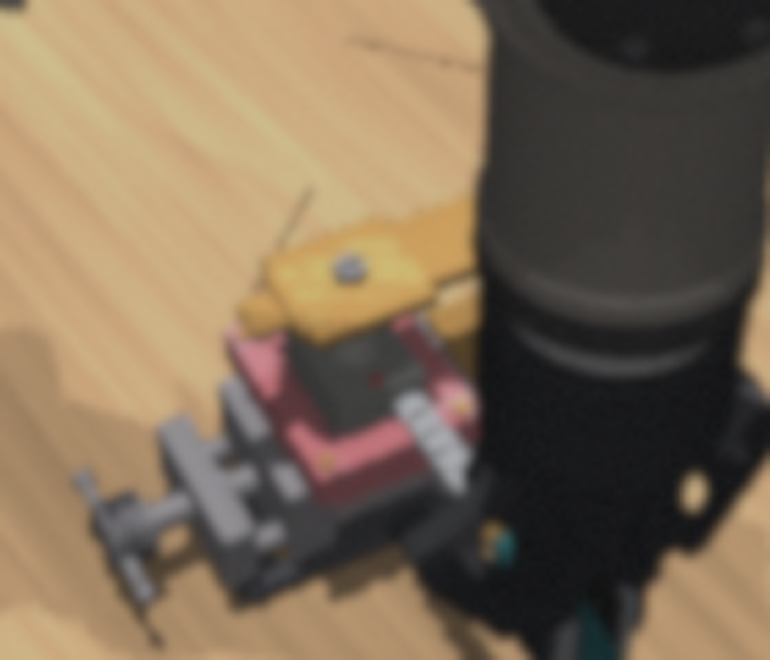

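```bash
python3 -m jog '0 0 0 -1 1 0 0;0 0 0 0 0 5 0;0 0 0 0 0 5 0;0 0 0 0 0 5 0;0 0 0 0 0 0 0'
python3 -m jog '0 0 0 0 0 6 0;0 0 0 0 0 6 0;0 0 0 0 0 6 0;0 0 0 0 0 6 0;0 0 0 0 0 0 0'
python3 -m jog '0 0 0 0 0 0 0;0 0 0 0 0 0 0;0 0 0 0 0 0 0;0 0 0 0 0 0 0;0 0 0 0 0 0 0'
python3 - <<'E'
from h import *
d=np.array([.134,.991,0]);S=np.array([.4987,.0212,.0881])
plan(S-d*.1195+[0,0,-.0016],-7.7)
s=grab("side");save(s,"d11",(200,180,340,300),5.5)
E
```

```text
clock: 21.78
tcp_pos: [0.4798, -0.1186, 0.0877]
orientation: [-1.568, 0.104, -0.104]
contact_force: [0.1, 0.9, -1.7]
grip_width: 0.0144
clock: 22.2
tcp_pos: [0.483, -0.0947, 0.0876]
orientation: [-1.568, 0.104, -0.104]
contact_force: [-0.6, -0.3, -1.7]
grip_width: 0.014
clock: 22.62
tcp_pos: [0.4827, -0.0968, 0.0878]
orientation: [-1.568, 0.106, -0.106]
contact_force: [-0.3, 0.9, -0.9]
grip_width: 0.0141
t 22.62 tcp [ 0.4827 -0.0968  0.0878] shift [ 0.1  1.3 -0.5] turn [ 0.   -0.04  0.  ] shift in turned axes [ 0.1  1.3 -0.5] w 0.0141 F [-0.3  0.9 -0.9]
```

View pics/d11.png

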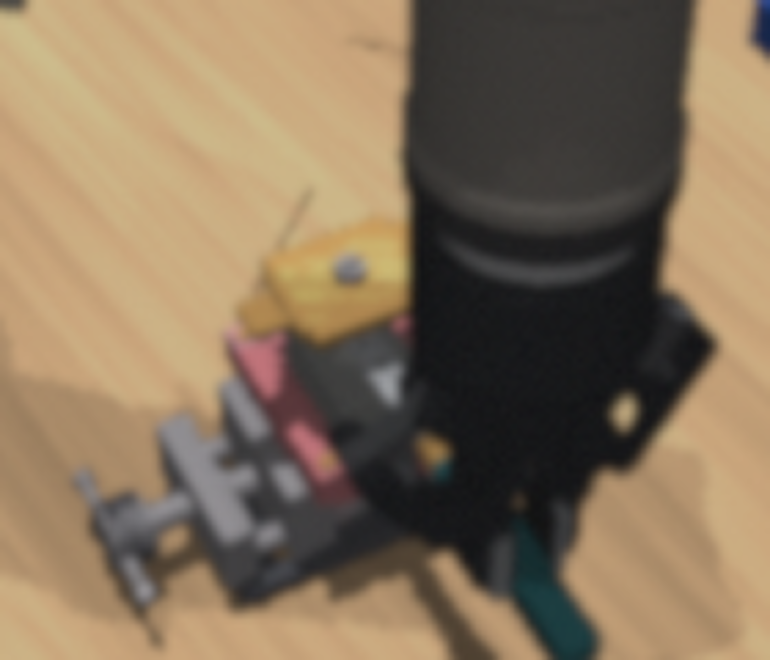

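The tip is over the stump with no contact yet. I'll go 6 mm further, then lower in small steps until the underside touches.

```bash
python3 -m jog '0 0 0 0 0 3 0;0 0 0 0 0 3 0;0 0 0 0 0.3 0 0;0 0 0 0 0.3 0 0;0 0 0 0 0 0 0'
python3 -m jog '0 0 0 0 0.2 0 0;0 0 0 0 0.2 0 0;0 0 0 0 0 0 0;0 0 0 0 0 0 0;0 0 0 0 0 0 0'
python3 -m jog '0 0 0 0 0.2 0 0;0 0 0 0 0.2 0 0;0 0 0 0 0 0 0;0 0 0 0 0 0 0;0 0 0 0 0 0 0'
```

```text
clock: 23.08
tcp_pos: [0.4835, -0.0904, 0.0871]
orientation: [-1.568, 0.105, -0.105]
contact_force: [0.4, 0.1, -0.4]
grip_width: 0.014
clock: 23.5
tcp_pos: [0.4836, -0.0906, 0.0868]
orientation: [-1.568, 0.106, -0.106]
contact_force: [0.0, 1.0, -1.7]
grip_width: 0.0142
clock: 23.92
tcp_pos: [0.4836, -0.0905, 0.0864]
orientation: [-1.568, 0.106, -0.106]
contact_force: [-0.1, 0.4, -0.8]
grip_width: 0.0142
```

```bash
python3 -m jog '0 0 0 0 0.2 0 0;0 0 0 0 0.2 0 0;0 0 0 0 0 0 0;0 0 0 0 0 0 0;0 0 0 0 0 0 0'
python3 -c "
from h import *
for i in range(3): print(r.get_obs()['contact_force'],r.get_obs()['moment'])"
python3 -m jog '0 0 0 0 0.2 0 0;0 0 0 0 0.2 0 0;0 0 0 0 0 0 0;0 0 0 0 0 0 0;0 0 0 0 0 0 0'
python3 -c "
from h import *
for i in range(3): print(r.get_obs()['contact_force'],r.get_obs()['moment'])"
```

```text
clock: 24.33
tcp_pos: [0.4836, -0.0906, 0.086]
orientation: [-1.568, 0.106, -0.106]
contact_force: [-0.6, -0.4, 0.6]
grip_width: 0.014
[-0.61671781 -0.36273192  0.63483076] [ 0.01993329  0.04686038 -0.00781534]
[-0.61671781 -0.36273192  0.63483076] [ 0.01993329  0.04686038 -0.00781534]
[-0.61671781 -0.36273192  0.63483076] [ 0.01993329  0.04686038 -0.00781534]
clock: 24.75
tcp_pos: [0.4836, -0.0905, 0.0856]
orientation: [-1.568, 0.106, -0.106]
contact_force: [-0.0, -0.4, 0.9]
grip_width: 0.014
[-0.03958337 -0.42054211  0.90868996] [0.03683814 0.02621869 0.05337935]
[-0.03958337 -0.42054211  0.90868996] [0.03683814 0.02621869 0.05337935]
[-0.03958337 -0.42054211  0.90868996] [0.03683814 0.02621869 0.05337935]
```

```bash
python3 -m jog '0 0 0 0 0.2 0 0;0 0 0 0 0.2 0 0;0 0 0 0 0 0 0;0 0 0 0 0 0 0;0 0 0 0 0 0 0'
python3 -c "
from h import *
print(r.get_obs()['contact_force'],r.get_obs()['moment'])"
python3 -m jog '0 0 0 0 0.2 0 0;0 0 0 0 0.2 0 0;0 0 0 0 0 0 0;0 0 0 0 0 0 0;0 0 0 0 0 0 0'
python3 - <<'E'
from h import *
print(r.get_obs()['contact_force'],r.get_obs()['moment'])
np.set_printoptions(precision=2,suppress=True)
f=grab("wrist"); save(f,"w25")
o=f["obs"];Rc=R.from_rotvec(o["orientation"]).as_matrix()
P=(cloud(f)-o["tcp_pos"])@Rc*1000
hs=cv2.cvtColor(f["color"],cv2.COLOR_RGB2HSV)
m=(hs[:,:,0]>80)&(hs[:,:,0]<105)&(hs[:,:,1]>100)&(P[:,:,1]<5)&(P[:,:,1]>-40)
t=P[m];print("handle",t[:,0].mean(),np.percentile(t[:,2],[1,99]),"top y",np.median(t[:,1]))
A=np.c_[t[:,2],np.ones(len(t))];k=np.abs(t[:,1]-np.median(t[:,1]))<3;print("handle pitch slope",np.linalg.lstsq(A[k],t[k,1],rcond=None)[0])
print(np.degrees(np.arcsin(Rc[2,2])))
E
```

```text
clock: 25.17
tcp_pos: [0.4836, -0.0906, 0.0852]
orientation: [-1.568, 0.106, -0.106]
contact_force: [0.3, -1.2, 1.8]
grip_width: 0.014
[ 0.26772388 -1.19218494  1.77827662] [ 0.05551026 -0.01022348  0.04534578]
clock: 25.58
tcp_pos: [0.4836, -0.0906, 0.0849]
orientation: [-1.568, 0.105, -0.106]
contact_force: [0.4, -2.1, 2.3]
grip_width: 0.0141
[ 0.37687624 -2.06646961  2.34477545] [0.04516767 0.07012901 0.04525335]
handle -0.34918945783256633 [-42.81  43.48] top y -13.560083147981555
handle pitch slope [ -0.01 -13.48]
-0.0019012051675064443
```

View pics/w25.png

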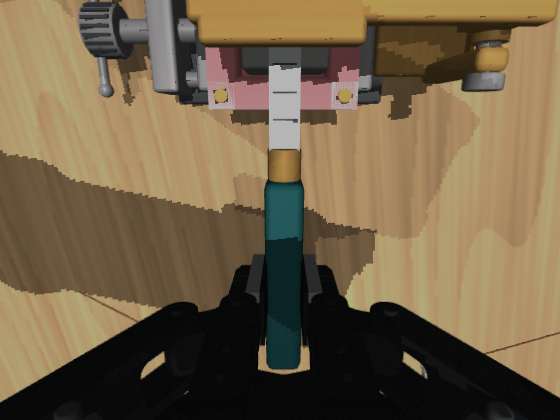

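The underside touched at TCP z ≈ 0.0862. Since then I've over-pressed about 1 mm and the gauge has pitched 0.01 in the grip. I'll raise 1 mm, to a light resting force, and slide in.

```bash
python3 -m jog '0 0 0 0 -0.5 0 0;0 0 0 0 -0.4 0 0;0 0 0 0 0 3 0;0 0 0 0 0 3 0;0 0 0 0 0 0 0'
python3 -m jog '0 0 0 0 0 3 0;0 0 0 0 0 3 0;0 0 0 0 0 3 0;0 0 0 0 0 0 0;0 0 0 0 0 0 0'
python3 -m jog '0 0 0 0 0 3 0;0 0 0 0 0 2 0;0 0 0 0 0 2 0;0 0 0 0 0 0 0;0 0 0 0 0 0 0'
cat > chk.py <<'E'
from h import *
np.set_printoptions(precision=3,suppress=True)
d=np.array([.134,.991,0]);S=np.array([.4987,.0212,.0881])
f=grab("wrist");o=f["obs"];Rc=R.from_rotvec(o["orientation"]).as_matrix()
W=cloud(f);P=(W-o["tcp_pos"])@Rc*1000
hs=cv2.cvtColor(f["color"],cv2.COLOR_RGB2HSV)
m=(hs[:,:,0]>80)&(hs[:,:,0]<105)&(hs[:,:,1]>100)&(P[:,:,1]<5)&(P[:,:,1]>-40)
t=P[m];A=np.c_[t[:,2],np.ones(len(t))];k=np.abs(t[:,1]-np.median(t[:,1]))<3
print("tip past",((o["tcp_pos"]+d*.1195-S)@d*1000).round(1),"lat",((o["tcp_pos"]-S)@Rc[:,0]*1000).round(1),"z",o["tcp_pos"][2].round(4),"F",o["contact_force"].round(1),"slip z",np.percentile(t[:,2],[1,99]),"pitch",np.linalg.lstsq(A[k],t[k,1],rcond=None)[0])
# upper arm top plane in base frame
a=np.radians(-7.7);bx=np.array([np.cos(a),np.sin(a),0]);by=np.array([-np.sin(a),np.cos(a),0]);c=np.array([.4985,.0215,0])
for n in ("wrist","scene"):
    g=f if n=="wrist" else grab("scene")
    W=cloud(g);Q=(W-c).reshape(-1,3);q=np.c_[Q@bx,Q@by,Q[:,2]]
    s=q[(q[:,0]>-30)&(q[:,0]<60)&(abs(q[:,1])<18)&(q[:,2]>.113)&(q[:,2]<.126)]
    if len(s)>50: print(n,"arm top",len(s),"slope,z",np.linalg.lstsq(np.c_[s[:,0],np.ones(len(s))],s[:,2],rcond=None)[0],np.median(s[:,2]))
E
python3 chk.py
```

```text
clock: 26.05
tcp_pos: [0.4845, -0.0835, 0.0856]
orientation: [-1.568, 0.105, -0.104]
contact_force: [0.3, 1.1, 1.1]
grip_width: 0.0141
clock: 26.47
tcp_pos: [0.4857, -0.0748, 0.0857]
orientation: [-1.568, 0.105, -0.105]
contact_force: [-1.1, 1.0, 1.1]
grip_width: 0.014
clock: 26.88
tcp_pos: [0.4866, -0.0684, 0.0857]
orientation: [-1.568, 0.105, -0.105]
contact_force: [-0.3, 0.7, 2.0]
grip_width: 0.0141
tip past 29.1 lat -0.0 z 0.0857 F [-0.3  0.7  2. ] slip z [-42.438  43.55 ] pitch [ -0.005 -13.478]
wrist arm top 44778 slope,z [0.002 0.119] 0.11912315774097526
scene arm top 1573 slope,z [0.    0.119] 0.11931745090677226
```

```bash
python3 -m jog '0 0 0 0 0 2 0;0 0 0 0 0 0 0;0 0 0 0 0 2 0;0 0 0 0 0 0 0;0 0 0 0 0 0 0'
python3 chk.py
python3 -m jog '0 0 0 0 0 1 0;0 0 0 0 0 0 0;0 0 0 0 0 1 0;0 0 0 0 0 0 0;0 0 0 0 0 0 0'
python3 chk.py
```

```text
clock: 27.4
tcp_pos: [0.4871, -0.0647, 0.0857]
orientation: [-1.568, 0.105, -0.106]
contact_force: [-0.4, -0.6, 1.8]
grip_width: 0.0141
tip past 32.8 lat 0.0 z 0.0857 F [-0.4 -0.6  1.8] slip z [-42.496  43.48 ] pitch [ -0.005 -13.463]
wrist arm top 48913 slope,z [0.002 0.119] 0.11914240801776706
scene arm top 1565 slope,z [0.   0.12] 0.11947599282397126
clock: 27.92
tcp_pos: [0.4874, -0.0627, 0.0857]
orientation: [-1.568, 0.105, -0.106]
contact_force: [-0.5, -1.5, 1.9]
grip_width: 0.014
tip past 34.8 lat -0.0 z 0.0857 F [-0.5 -1.5  1.9] slip z [-42.448  43.517] pitch [ -0.005 -13.469]
wrist arm top 50913 slope,z [0.002 0.119] 0.1191421909217716
scene arm top 1577 slope,z [-0.     0.119] 0.1193392178871463
```

```bash
python3 -m jog '0 0 0 0 0 1 0;0 0 0 0 0 0 0;0 0 0 0 0 0.5 0;0 0 0 0 0 0 0;0 0 0 0 0 0 0'
python3 chk.py
python3 -m jog '0 0 0 0 0 1 0;0 0 0 0 0 0 0;0 0 0 0 0 0 0;0 0 0 0 0 0 0;0 0 0 0 0 0 0'
python3 chk.py
```

```text
clock: 28.43
tcp_pos: [0.4875, -0.0612, 0.0857]
orientation: [-1.568, 0.106, -0.105]
contact_force: [0.4, -2.0, 2.3]
grip_width: 0.0138
tip past 36.3 lat -0.1 z 0.0857 F [ 0.4 -2.   2.3] slip z [-42.355  43.481] pitch [ -0.006 -13.475]
wrist arm top 51284 slope,z [0.002 0.119] 0.11912860621961933
scene arm top 1592 slope,z [0.   0.12] 0.11945211109859977
clock: 28.95
tcp_pos: [0.4876, -0.0602, 0.0857]
orientation: [-1.568, 0.105, -0.105]
contact_force: [0.4, -0.5, 2.6]
grip_width: 0.0143
tip past 37.4 lat -0.1 z 0.0857 F [ 0.4 -0.5  2.6] slip z [-42.587  43.473] pitch [ -0.006 -13.465]
wrist arm top 51624 slope,z [0.002 0.119] 0.11913979304642086
scene arm top 1579 slope,z [0.001 0.119] 0.11948477073900876
```

```bash
python3 -m jog '0 0 0 0 -0.3 0 0;0 0 0 0 0 0.5 0;0 0 0 0 0 0.5 0;0 0 0 0 0 0 0;0 0 0 0 0 0 0'
python3 chk.py
python3 -m jog '0 0 0 0 0 0.5 0;0 0 0 0 0 0.5 0;0 0 0 0 0 0 0;0 0 0 0 0 0 0;0 0 0 0 0 0 0'
python3 chk.py
python3 -m jog '0 0 0 0 0 0.5 0;0 0 0 0 0 0.5 0;0 0 0 0 0 0 0;0 0 0 0 0 0 0;0 0 0 0 0 0 0'
python3 chk.py
```

```text
clock: 29.47
tcp_pos: [0.4877, -0.0592, 0.0859]
orientation: [-1.568, 0.106, -0.105]
contact_force: [0.2, -1.0, 1.2]
grip_width: 0.0138
tip past 38.3 lat -0.2 z 0.0859 F [ 0.2 -1.   1.2] slip z [-42.375  43.516] pitch [ -0.003 -13.454]
wrist arm top 51766 slope,z [0.002 0.119] 0.11912406062849679
scene arm top 1607 slope,z [0.   0.12] 0.11947589651044344
clock: 29.98
tcp_pos: [0.4879, -0.0583, 0.086]
orientation: [-1.568, 0.106, -0.106]
contact_force: [-0.4, -0.3, 1.8]
grip_width: 0.0142
tip past 39.3 lat -0.1 z 0.086 F [-0.4 -0.3  1.8] slip z [-42.44   43.515] pitch [ -0.002 -13.465]
wrist arm top 52026 slope,z [0.002 0.119] 0.11915107648038464
scene arm top 1593 slope,z [0.   0.12] 0.11952984605400518
clock: 30.5
tcp_pos: [0.4881, -0.0574, 0.086]
orientation: [-1.568, 0.106, -0.106]
contact_force: [0.5, -2.5, 1.2]
grip_width: 0.0139
tip past 40.1 lat 0.0 z 0.086 F [ 0.5 -2.5  1.2] slip z [-42.294  43.473] pitch [ -0.002 -13.462]
wrist arm top 52227 slope,z [0.002 0.119] 0.1191648576023343
scene arm top 1564 slope,z [0.001 0.12 ] 0.11943470141639584
```

```bash
sed -i 's/precision=3/precision=5/' chk.py
for i in 1; do
python3 -m jog '0 0 0 0 0 0.5 0;0 0 0 0 0 0.5 0;0 0 0 0 0 0 0;0 0 0 0 0 0 0;0 0 0 0 0 0 0'
python3 chk.py
python3 -m jog '0 0 0 0 0 0.5 0;0 0 0 0 0 0.5 0;0 0 0 0 0 0 0;0 0 0 0 0 0 0;0 0 0 0 0 0 0'
python3 chk.py; done
```

```text
clock: 31.02
tcp_pos: [0.4882, -0.0566, 0.086]
orientation: [-1.568, 0.106, -0.106]
contact_force: [-1.4, -3.5, 0.4]
grip_width: 0.0139
tip past 41.0 lat -0.0 z 0.086 F [-1.4 -3.5  0.4] slip z [-42.37572  43.46071] pitch [ -0.0024  -13.46263]
wrist arm top 52180 slope,z [0.00189 0.11915] 0.11913387270603149
scene arm top 1572 slope,z [0.00069 0.11951] 0.11943192423474008
clock: 31.53
tcp_pos: [0.4883, -0.0557, 0.086]
orientation: [-1.569, 0.106, -0.106]
contact_force: [-0.6, -5.1, 0.3]
grip_width: 0.0141
tip past 41.9 lat -0.0 z 0.086 F [-0.6 -5.1  0.3] slip z [-42.22211  43.48833] pitch [ -0.00315 -13.46227]
wrist arm top 51946 slope,z [0.00211 0.11916] 0.11915081269287127
scene arm top 1591 slope,z [0.00042 0.11966] 0.11956145703327092
```

The drag has grown from 1 to 5 N over the last 3 mm, so the wedge is engaging. One more small step to the start of lift.

```bash
python3 -m jog '0 0 0 0 0 0.5 0;0 0 0 0 0 0.5 0;0 0 0 0 0 0 0;0 0 0 0 0 0 0;0 0 0 0 0 0 0'
python3 chk.py
python3 -m jog '0 0 0 0 0 0.5 0;0 0 0 0 0 0.5 0;0 0 0 0 0 0 0;0 0 0 0 0 0 0;0 0 0 0 0 0 0'
python3 chk.py
```

```text
clock: 32.05
tcp_pos: [0.4883, -0.0552, 0.086]
orientation: [-1.569, 0.106, -0.106]
contact_force: [-1.0, -6.3, 0.5]
grip_width: 0.0142
tip past 42.4 lat -0.0 z 0.086 F [-1.  -6.3  0.5] slip z [-42.40012  43.47289] pitch [ -0.0033  -13.46002]
wrist arm top 51697 slope,z [0.00142 0.1192 ] 0.11916891635647726
scene arm top 1583 slope,z [0.00014 0.11949] 0.11938736374261905
clock: 32.57
tcp_pos: [0.4884, -0.0543, 0.086]
orientation: [-1.569, 0.106, -0.106]
contact_force: [-0.3, -6.2, 1.0]
grip_width: 0.0141
tip past 43.3 lat 0.0 z 0.086 F [-0.3 -6.2  1. ] slip z [-42.46979  43.41165] pitch [ -0.00336 -13.47122]
wrist arm top 51486 slope,z [0.00063 0.11927] 0.1192320523448554
scene arm top 1562 slope,z [-0.00025  0.11947] 0.11939355647285044
```

The arm-top slope changed by -0.0014 rad and the drag levelled at about 6 N, so the upper has just begun to lift, well under 0.012. Settling, then a last look.

```bash
python3 -m jog '0 0 0 0 0 0 0;0 0 0 0 0 0 0;0 0 0 0 0 0 0;0 0 0 0 0 0 0;0 0 0 0 0 0 0'
python3 chk.py
python3 - <<'E'
from h import *
f=grab("wrist");save(f,"w30"); P=cloud(f)
rect(f,(.498,.0215),.045,.077,.083,P); rect(f,(.498,.0215),.06,.064,.069,P)
g=grab("side");save(g,"d30",(200,180,340,300),5.5); P=cloud(g)
d=rect(g,(.498,.0215),.045,.077,.083,P)
save(grab("scene"),"s30")
E
```

```text
clock: 33.08
tcp_pos: [0.4884, -0.0543, 0.086]
orientation: [-1.569, 0.106, -0.106]
contact_force: [-1.3, -7.0, 0.7]
grip_width: 0.0137
tip past 43.3 lat 0.0 z 0.086 F [-1.3 -7.   0.7] slip z [-42.42215  43.49343] pitch [ -0.00375 -13.47023]
wrist arm top 51463 slope,z [0.0006  0.11926] 0.11922030594116814
scene arm top 1568 slope,z [0.00061 0.11951] 0.11950220577227372
0 [0. 0.] [0. 0.] 0.0 z nan mean [nan nan]
3366 [498.   21.3] [82.  68.3] 82.49 z 0.0662 mean [0.4965 0.0137]
8 [492.6   6.5] [9.6 2.8] 86.03 z 0.0808 mean [0.4926 0.0067]
  return _methods._mean(a, axis=axis, dtype=dtype,
  ret = ret.dtype.type(ret / rcount)
h.py:54: RuntimeWarning: Mean of empty slice.
  print(len(d),np.round(rc[0],1),np.round(rc[1],1),round(rc[2],2),"z",np.median(d[:,2]).round(4),"mean",d[:,:2].mean(0).round(4)); return d
  ret = um.true_divide(
```

View pics/w30.png

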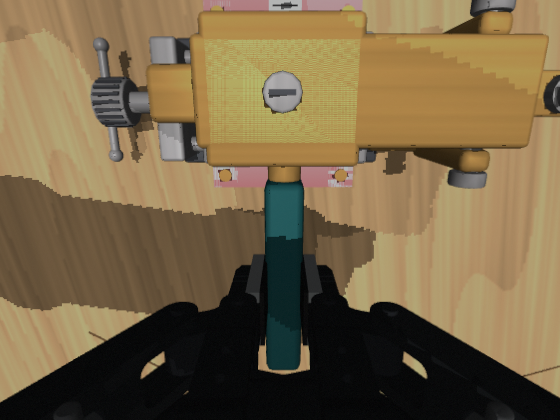

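View pics/d30.png

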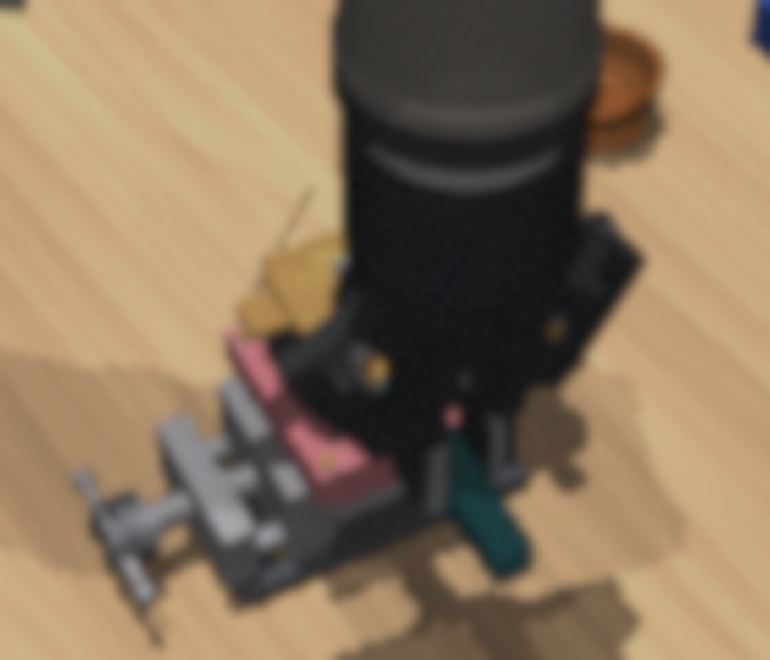

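View pics/s30.png

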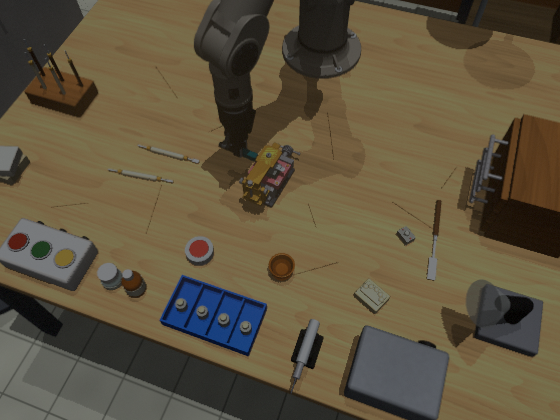

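The gauge lies centrally under the arm in the wrist view: handle at (284,270), blade showing beyond the arm at (285,5). The bystanders are where they were at the start. Handing in.

```bash
python3 -c "
from bench import r
print(r.hand_in()); o=r.get_obs(); print(o['clock'],o['tcp_pos'],o['contact_force'])"
```

```text
the job is handed in; nothing more can be done
None
the job is handed in; nothing more can be done
```

I seated the die in the pink base and let it go. I then swung the upper member shut, slid the gauge in until it dragged, and handed in at about 33 s with the gauge still gripped. `r.hand_in()` gives no verdict, so what follows is from my own checks.

- **Die:** after release its top was at 80.2 mm and the stump top at 88.0 mm. It was centred within about 0.7 mm, with tilt below 0.003 rad. The pocket floor was felt at about 56 mm.
- **Upper member:** it sank shut by itself, and the arm top was level at 119.1 mm before the gauge went in.
- **Gauge:**
  - The blade was resting lightly on the stump from first contact. I pressed about 1 mm too far at first, then eased off.
  - At the end the tip was about 43 mm past the stump centre and 0 mm off to the side. The gauge was pitched about 0.004 rad in the grip.
  - Drag levelled off at 6–7 N. The net vertical force was about 2 N, allowing for the gauge's weight.
- **Lift:** the wrist camera showed the upper member lifting about 0.0015 rad, just starting. The scene camera was too noisy to confirm this.
- **Not checked:** the die could not be seen again at the end because the arm and gripper hid it. The split of force between the stump and the opposing flat is inferred rather than measured.
- **Bystanders:** by eye, they were where they started in the last scene picture.

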